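Reline the soldering hearth

TASK

Reline the goldsmith's soldering hearth: take the cracked, scorched hexagonal firebrick out of the steel tray and put it in the blue scrap tub, then lay the two fresh cream firebricks as a second row, nested into the notches of the three-brick back row. All five bricks must end lying flat on the tray floor and packed tight, flat face against flat face with no gaps, with the back row still up against the tray's back lip; leave the other things on the bench where they are.

Things in the scene. Friction and masses are not known exactly. Their poses are not given: they have to be found in the camera images.
- hearth: Soldering hearth, fixed: shallow steel tray on a grey heatproof board (225 x 215 x 8 mm). Origin: centre of the board's underside. x points from front lip to back lip (away from the robot, yaw within 0.3 rad), y left. Tray floor 11 mm up; inside: x -89 to +89 mm, y -84.8 to +84.8 mm; lip 4 mm thick, 6 mm above the floor. The back row fills the width but for about 1.5 mm and touches the back lip.
- notch_left (a point): Where a fresh brick's underside centre belongs when home in the left (+y) notch, on the tray floor: hearth x = +8, y = +28 mm. Axes as the hearth's; a brick here sits at the hearth's yaw (or turned by 60 degrees). The tray floor in front (-x) of both notches is bare once the cracked brick is out.
- notch_right (a point): The same for the right (-y) notch: hearth x = +8, y = -28 mm. The two notches lie 56 mm apart.
- row_left: Hexagonal firebrick, 56 mm across flats, 64.7 mm across corners, 32 mm thick, about 120 g, lying flat. Origin: centre of its underside. Its x axis points at a corner; flats face its +/-y and 30 degrees either side of +/-x. Toasted tan, sound, loose: the left (+y) brick of the back row, a corner against the back lip.
- row_middle: Hexagonal firebrick, 56 mm across flats, 64.7 mm across corners, 32 mm thick, about 120 g, lying flat. Origin: centre of its underside. Its x axis points at a corner; flats face its +/-y and 30 degrees either side of +/-x. Toasted tan, sound, loose: the middle brick of the back row.
- row_right: Hexagonal firebrick, 56 mm across flats, 64.7 mm across corners, 32 mm thick, about 120 g, lying flat. Origin: centre of its underside. Its x axis points at a corner; flats face its +/-y and 30 degrees either side of +/-x. Toasted tan, sound, loose: the right (-y) brick of the back row.
- worn_tile: Hexagonal firebrick, 56 mm across flats, 64.7 mm across corners, 32 mm thick, about 120 g, lying flat. Origin: centre of its underside. Its x axis points at a corner; flats face its +/-y and 30 degrees either side of +/-x. Dark brown with glassy spots and a black zigzag crack: the one to discard. It lies flat, loose and skewed, in the tray in front of the back row. It still holds together when lifted.
- fresh_a: Hexagonal firebrick, 56 mm across flats, 64.7 mm across corners, 32 mm thick, about 120 g, lying flat. Origin: centre of its underside. Its x axis points at a corner; flats face its +/-y and 30 degrees either side of +/-x. Fresh, clean cream; flat on the bench to the right of the hearth, any yaw. Either fresh brick may take either notch.
- fresh_b: Hexagonal firebrick, 56 mm across flats, 64.7 mm across corners, 32 mm thick, about 120 g, lying flat. Origin: centre of its underside. Its x axis points at a corner; flats face its +/-y and 30 degrees either side of +/-x. Fresh, clean cream; the same as fresh_a.
- scrap_tub: Open blue steel tub, fixed, 150 x 150 mm, 45 mm high, walls and floor 4 mm, to the left of the hearth. Origin: centre of its underside, on the bench; x and y along its sides.
- charcoal: Bystander: black charcoal block 70 (x) x 46 (y) x 30 mm, loose, among the fresh bricks. Origin: centre of its underside.
- comb_block: Bystander: white round honeycomb soldering block, diameter 68 mm, 13 mm thick, loose, among the fresh bricks. Origin: centre of its underside.
- flux_jar: Bystander: glass jar, diameter 54 mm, 75 mm high, green cap, loose, left of the hearth. Origin: centre of its underside.
- wire_spool: Bystander: spool of dark binding wire with orange flanges, diameter 49 mm, 34 mm high, loose, between robot and hearth. Origin: centre of its underside.
- bench_block: Bystander: polished steel block 63 x 63 x 19 mm, loose, at the back left. Origin: centre of its underside.
There are look-alikes about, which are no part of the job. What is shaped like the fresh_a but pink or turquoise is not meant. Leave any green look-alike of the fresh_b alone.

How it is judged:
On the way:
1. the cracked brick is in the scrap tub (x of worn_tile in the frame of scrap_tub between -0.07 and 0.07 m and y of worn_tile in the frame of scrap_tub between -0.07 and 0.07 m and z of worn_tile in the frame of scrap_tub between -0.01 and 0.045 m), for 0.2 s.
At the end, for the whole second after the job is handed in: Cracked brick in the tub; a fresh brick in each notch; all neighbouring brick centres under 58.5 mm apart (56 = flats touching); all five flat (under 0.05 rad, within 3 mm of the tray floor), back row within 6 mm of the back lip; all at rest (all of step 1 and ((horizontal distance between fresh_a and row_left below 0.0585 m and horizontal distance between each of fresh_a, fresh_b and row_middle below 0.0585 m and horizontal distance between fresh_b and row_right below 0.0585 m and horizontal distance between fresh_a and fresh_b below 0.0585 m) or (horizontal distance between fresh_b and row_left below 0.0585 m and horizontal distance between each of fresh_b, fresh_a and row_middle below 0.0585 m and horizontal distance between fresh_a and row_right below 0.0585 m and horizontal distance between fresh_b and fresh_a below 0.0585 m)) and horizontal distance between row_left and row_middle below 0.0585 m and horizontal distance between row_middle and row_right below 0.0585 m and z of row_left in the frame of hearth between 0.008 and 0.014 m and angle between each of row_left, row_middle, row_right, fresh_a, fresh_b's own z axis and vertical below 0.05 rad and linear speed of each of row_left, row_middle, row_right, fresh_a, fresh_b below 0.01 m/s and z of row_middle in the frame of hearth between 0.008 and 0.014 m and z of row_right in the frame of hearth between 0.008 and 0.014 m and z of fresh_a in the frame of hearth between 0.008 and 0.014 m and z of fresh_b in the frame of hearth between 0.008 and 0.014 m and x of each of row_left, row_middle, row_right in the frame of hearth above 0.05 m and linear speed of worn_tile below 0.02 m/s).
It fails at once if one of the bystanders is moved by more than 20 mm: charcoal, honeycomb block, jar, spool or steel block (distance of any of charcoal, comb_block, flux_jar, wire_spool, bench_block from where it was at the start of the episode above 0.02 m).
It also fails if it takes over 72 s, if anything falls off the work surface, if the arm or the gripper's body presses on something with over 40 N, if the wrist force passes 120 N, or if a joint passes its speed limit or range.

ROBOT

A 7-joint arm with a two-finger parallel gripper is mounted at the origin on the work surface. World frame = base frame: x ahead of the robot, y to its left, z up, the work surface at z = 0. Lengths are in m, angles in rad, forces in N, time in s.
With the tool pointing down it reaches from about 0.425 to 1.025 m from the base axis. Payload 9.4 kg.
Tool frame: the origin (TCP) lies at the very end of the fingers, on their centre line; the grasp point (between the pads) lies 19 mm behind it; y points along the fingers, z is the direction in which the jaws open and shut, and the axes are right-handed (so a half turn about y gives the same grasp; the last joint's range is limited). The gripper opens to 93 mm and grips with 3 to 60 N. Pads are 15 mm wide; open, the fingers measure 128 mm over their backs; the gripper's body (75 mm by 188 mm) begins 65 mm behind the grasp point.
Start: joints at [1.126, 0.599, -0.003, 1.599, 0.002, 0.943, -0.08], TCP at [0.261, -0.677, 0.181] pointing down, gripper open.
Joint ranges: [-2.57, 2.57], [-0.35, 1.97], [-1.29, 1.29], [0.11, 2.56], [-1.05, 4.19], [0.11, 1.86], [-2.63, 2.63]. Speed limits (rad/s): [2.22, 2.22, 3.01, 3.01, 3.14, 3.14, 3.14].

INTERFACE

Orientations are given as a unit quaternion [w, x, y, z].
In Python, from bench import * gives the robot as it stands.
- The arm moves only by the tool step_arm, never from a script. Its argument "steps" is one flat list of numbers, 6 for each row, row after row: the shift along the tool's x, y, z in m, then the turn, a rotation vector about the tool's x, y, z in degrees. A call has 1 to 20 rows; each row is the pose to reach, as a shift and turn from the pose commanded when the call began, along the tool's axes at that moment; what a row does not reach only later rows make up. A row lasts 1/10 s, in which the tool goes at most 50 mm and 8.59 degrees, less where a joint would pass 70% of its speed; a pose out of reach is approached as far as the arm can. A call with a gripper value outside its range is refused whole. "claw" is the closure, from 0 (fully open) to 1 (shut), set as the call begins (left out, the last holds). The fingers move at their own pace and stop on an object; "squeeze" is the grip in N (left out, the last holds). Time passes only in rows, so rows that repeat a pose let the fingers close. It gives the time, the measured TCP pose, the force and the opening at its end, in the units of the state.
- state(): the state, without advancing time (a new reading comes with each control period).
- get_image(name): name is "side" or "top"; returns a dict with "color" (420x560x3 uint8, red, green, blue), "fx", "fy", "cx", "cy" (pixels), "R" (3x3) and "t" (3): a world point X has camera coordinates R X + t. Camera axes: x right, y down, z forward; pixel columns grow to the right and rows downward; lengths in m; the calibration is good to about 2 mm. A picture is of the moment at which its call begins. There is no depth.
- job_done(): hands the job in, once; it reports no verdict.
The state is a dict: "clock": time; "joints": joint angles; "joint_velocities": joint speeds; "effort": joint torques, N m; "tcp_pos": TCP position; "eef_rot": TCP orientation; "contact_force": force on the tool from outside, world axes, zero at the start; "wrist_torque": the same for the moment, N m; "width": finger opening in m.
Only numpy, scipy, OpenCV 4.12 (cv2) and the standard library are available. Lean on these libraries where they do the work, as an engineer would, in place of code of your own. Each camera call takes 0.05 s, during which the arm holds its last target.

## Working session

There is one attempt and no reset: what is moved stays moved. The work goes in short steps, Python scripts to look and compute and a tool call to move; the robot and the scene stay as the last step left them, time stands still between calls to the robot, and variables do not carry over. Pictures are saved under pics/ and viewed, and the job is handed in when it is done.

Besides the shell and the picture viewer there is one more tool, called after ">>>" in YAML: its name, and indented under it one key for each argument. step_arm: Moves the arm, as the interface text tells. Its arguments: {"type":"object","properties":{"steps":{"type":"array"},"claw":{"type":"number"},"squeeze":{"type":"number"}},"required":["steps"]}

```bash
mkdir -p pics; ls; python3 - <<'E'
from bench import *
import cv2
print(state())
for n in("top","side"):
    d=get_image(n); cv2.imwrite(f"pics/{n}0.png",d["color"][:,:,::-1]); print(n,d["fx"],d["fy"],d["cx"],d["cy"],d["R"],d["t"])
E
```

```text
pics
{'clock': 0.0, 'joints': array([ 1.12630509,  0.60008996, -0.00253519,  1.60010085,  0.0018461 ,
        0.94288611, -0.07984738]), 'joint_velocities': array([-2.18994732e-03, -6.20317425e-05, -5.01187798e-04, -1.19368481e-03,
       -9.89348304e-04, -5.87020118e-04, -1.43283299e-04]), 'effort': array([-2.30954420e-04, -7.65071511e+01,  1.49778899e+00, -2.52352935e+01,
       -5.23905444e-02,  1.70103111e-02,  1.73720277e-04]), 'tcp_pos': array([ 0.26045166, -0.67604271,  0.1800959 ]), 'eef_rot': array([ 0.12915578, -0.12947043,  0.69568214, -0.69468162]), 'contact_force': array([-0.09770365,  1.19585526, -1.49657195]), 'wrist_torque': array([ 0.01263789, -0.02012022,  0.03725546]), 'width': 0.09296323504869985}
top 399.7891154696799 399.7891154696799 286.8975969129328 207.7441080448925 [[ 0.01851524 -0.99982595 -0.00229415]
 [-0.98515518 -0.0178518  -0.17073542]
 [ 0.17066474  0.0054213  -0.98531424]] [-0.02446249  0.48958363  1.1085356 ]
side 501.69571937429055 501.69571937429055 267.7001610004379 208.77288271857412 [[-0.97268489 -0.23175905  0.01310906]
 [-0.17089578  0.67673799 -0.71611475]
 [ 0.15709467 -0.69879428 -0.69785946]] [0.47897602 0.11052313 1.09026314]
```

View pics/top0.png

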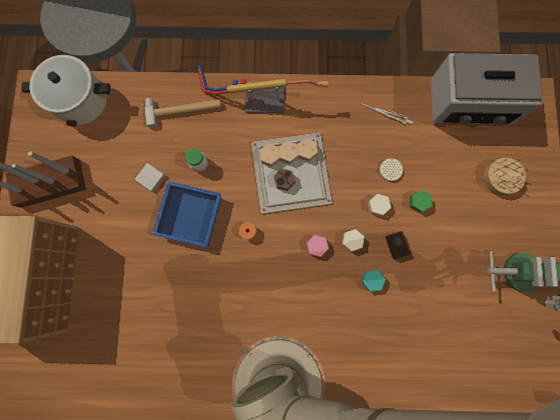

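View pics/side0.png

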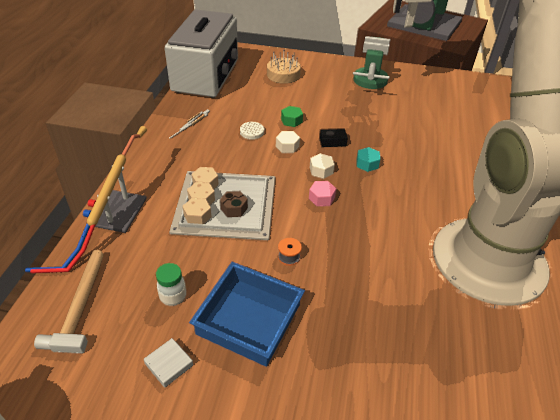

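Top view: the hearth is near (290,173) and the worn brick at (286,180). The cream bricks are at (380,205) and (354,240), the tub at (188,215). Pink (317,245), green (421,201) and turquoise (374,281) are the decoys. I'll zoom in and measure.

```bash
python3 - <<'E'
import cv2,numpy as np
t=cv2.imread("pics/top0.png"); s=cv2.imread("pics/side0.png")
cv2.imwrite("pics/topz.png",cv2.resize(t[120:270,240:440],None,fx=4,fy=4,interpolation=cv2.INTER_CUBIC))
cv2.imwrite("pics/sidez.png",cv2.resize(s[100:250,160:360],None,fx=4,fy=4,interpolation=cv2.INTER_CUBIC))
for p in [(268,154),(289,151),(309,150),(380,202),(354,238),(286,180),(275,200),(188,215)]: print(p,cv2.cvtColor(t,cv2.COLOR_BGR2HSV)[p[1],p[0]])
E
```

```text
(268, 154) [ 17  87 188]
(289, 151) [ 17  89 187]
(309, 150) [ 17  90 187]
(380, 202) [ 20  46 203]
(354, 238) [ 21  44 203]
(286, 180) [ 12 110  74]
(275, 200) [ 21  28 171]
(188, 215) [107 131 115]
```

View pics/topz.png

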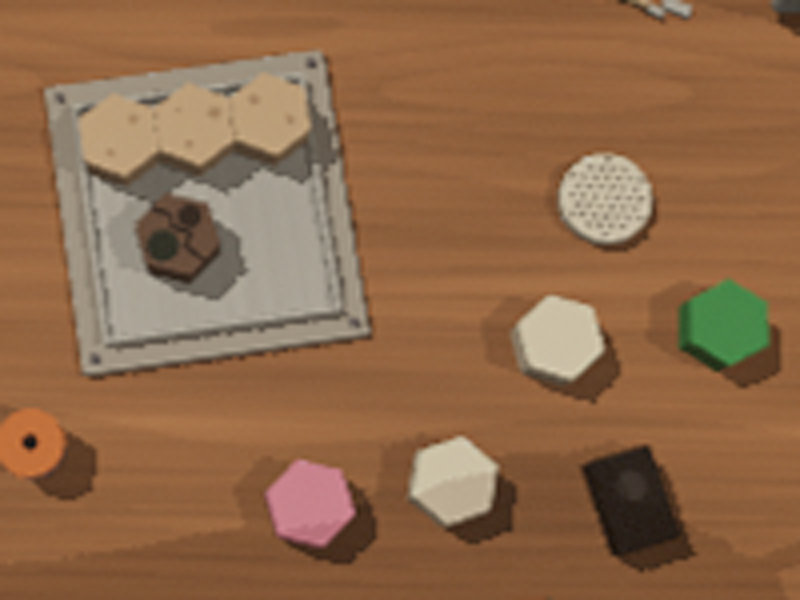

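View pics/sidez.png

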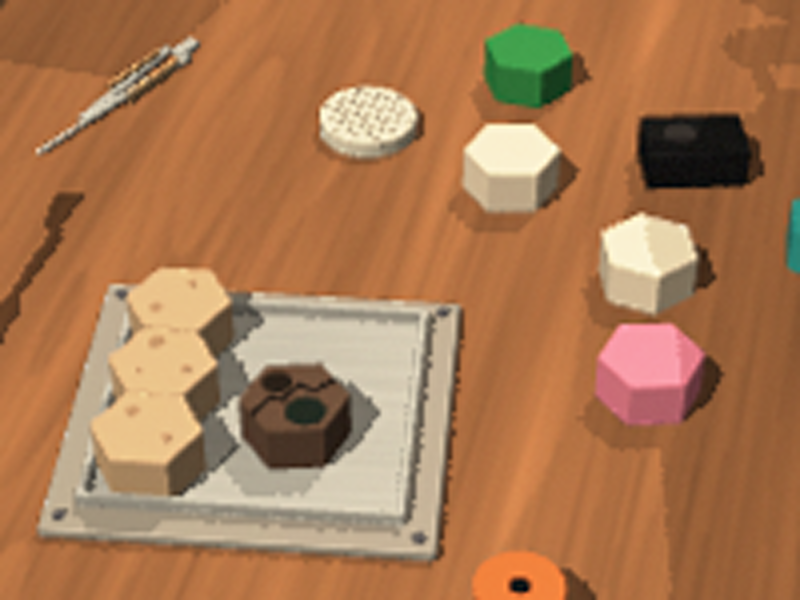

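```bash
cat > h.py <<'E'
import cv2,numpy as np
from bench import *
def toworld(d,px,z):
    px=np.atleast_2d(np.asarray(px,float)); r=np.c_[(px[:,0]-d["cx"])/d["fx"],(px[:,1]-d["cy"])/d["fy"],np.ones(len(px))]
    R=np.array(d["R"]);C=-R.T@np.array(d["t"]); w=r@R
    return C+w*((z-C[2])/w[:,2])[:,None]
def topix(d,X):
    c=np.atleast_2d(X)@np.array(d["R"]).T+np.array(d["t"]); return np.c_[c[:,0]/c[:,2]*d["fx"]+d["cx"],c[:,1]/c[:,2]*d["fy"]+d["cy"]]
def contours(d,lo,hi,amin=60,S=4):
    im=cv2.resize(d["color"],None,fx=S,fy=S,interpolation=cv2.INTER_CUBIC)
    m=cv2.inRange(cv2.cvtColor(im,cv2.COLOR_RGB2HSV),np.array(lo),np.array(hi))
    m=cv2.morphologyEx(m,cv2.MORPH_CLOSE,np.ones((9,9)));m=cv2.morphologyEx(m,cv2.MORPH_OPEN,np.ones((5,5)))
    cs,_=cv2.findContours(m,cv2.RETR_EXTERNAL,cv2.CHAIN_APPROX_NONE)
    return [(c[:,0,:]+.5)/S-.5 for c in cs if cv2.contourArea(c)>amin*S*S]
def hexa(d,c,z):
    w=toworld(d,c,z)[:,:2]; h=cv2.convexHull((w*1e4).astype(np.float32))
    M=cv2.moments(h); cen=np.array([M["m10"],M["m01"]])/M["m00"]/1e4; A=M["m00"]/1e8
    n=512; hh=h[:,0]/1e4; p=np.vstack([np.linspace(hh[i],hh[(i+1)%len(hh)],60) for i in range(len(hh))])-cen
    a=np.arctan2(p[:,1],p[:,0]);r=np.hypot(*p.T);o=np.argsort(a);g=np.linspace(-np.pi,np.pi,720,endpoint=False)
    rg=np.interp(g,a[o],r[o],period=2*np.pi); f=np.sum(rg*np.exp(-6j*g)); yaw=-np.angle(f)/6
    return cen,np.degrees(yaw),np.sqrt(A/(2*np.sqrt(3)))*2e3   # equivalent across flats mm (top area)
E
python3 - <<'E'
from h import *
d=get_image("top"); s=get_image("side")
print("C",-np.array(d["R"]).T@np.array(d["t"]),-np.array(s["R"]).T@np.array(s["t"]))
for nm,lo,hi,z in [("cream",(14,20,130),(30,60,255),.032),("tan",(10,70,140),(22,120,255),.043),("worn",(0,40,25),(14,140,105),.043),("tub",(100,90,30),(125,255,255),.045)]:
    for k,I in (("top",d),("side",s)):
        for c in contours(I,lo,hi):
            m=c.mean(0)
            if c.shape[0]<1500: print(nm,k,m.round(),np.ptp(c,axis=0).round(),*[np.round(q,4) for q in hexa(I,c,z)])
E
```

```text
C [ 0.29358083 -0.02172799  1.17578906] [0.31350615 0.79808147 0.83371876]
cream top [255. 408.] [27. 20.] [-0.0536  0.0579] 24.7447 51.2072
cream top [273. 362.] [84. 50.] [0.0567 0.0076] 10.0228 152.9186
cream top [553. 271.] [ 7. 29.] [ 0.324  -0.7709] -0.0258 35.7766
cream top [539. 271.] [ 6. 29.] [ 0.3242 -0.7309] -0.4449 35.3579
cream top [497. 270.] [27. 40.] [ 0.3229 -0.6193] -29.2811 74.3174
cream top [353. 240.] [21. 21.] [ 0.4025 -0.2059] -9.8642 55.8204
cream top [379. 204.] [21. 20.] [ 0.5076 -0.2844] 13.6112 56.2153
cream top [149. 176.] [28. 27.] [0.5786 0.3941] 1.3759 66.3013
cream top [391. 169.] [22. 21.] [ 0.6129 -0.32  ] 29.5829 63.155
cream top [384. 112.] [20.  8.] [ 0.7917 -0.3056] 11.179 28.4863
cream top [149. 111.] [ 9. 26.] [0.7804 0.4085] 9.7113 46.9885
cream top [455.  83.] [23. 49.] [ 0.8919 -0.53  ] 11.3094 87.9367
cream side [167. 361.] [48. 46.] [0.5761 0.4066] -21.5157 68.033
cream side [ 60. 342.] [50. 19.] [0.7751 0.4186] -6.5504 57.9584
cream side [169. 293.] [24. 20.] [0.6258 0.2705] -16.4238 46.3886
cream side [318. 162.] [14. 15.] [ 0.4102 -0.
[... 1840 characters left out ...]
orn top [25. 87.] [ 8. 11.] [0.8485 0.7868] -24.4114 30.3012
worn top [102.  89.] [17. 16.] [0.8453 0.5519] -13.7446 49.7645
worn top [105.  65.] [39. 15.] [0.9255 0.5515] 20.1386 70.2961
worn top [220.  13.] [20. 18.] [1.1057 0.2064] -13.5426 45.2222
worn side [ 13. 294.] [34. 48.] [0.9083 0.3462] -26.2334 52.6412
worn side [234. 204.] [27. 24.] [0.5706 0.0104] 7.1817 68.6566
worn side [468.  59.] [18. 15.] [ 0.017  -0.8463] -0.112 70.0726
tub top [187. 214.] [68. 66.] [0.4667 0.2703] -14.9005 172.645
tub top [209.  82.] [28. 25.] [0.8783 0.2256] -15.8924 60.1641
tub side [248. 313.] [114. 104.] [0.4653 0.2782] -8.6254 182.4249
tub side [ 77. 246.] [28. 44.] [0.8511 0.2117] -25.3927 42.3852
```

```bash
python3 - <<'E'
from h import *
d=get_image("top"); s=get_image("side")
for k,I,x0,y0,q in (("top",d,240,120,[(45,90),(325,52),(370,335),(85,377)]),("side",s,160,100,[(40,532),(112,286),(462,304),(436,558)])):
    p=np.array(q)/4.+[x0,y0]-.375
    w=toworld(I,p,.008)[:,:2]; print(k,w.round(4),w.mean(0).round(4))
    print([round(1e3*np.hypot(*(w[(i+1)%4]-w[i])),1) for i in range(4)],[np.degrees(np.arctan2(*(w[(i+1)%4]-w[i])[::-1])).round(2) for i in range(4)])
# gray mask with minAreaRect
for k,I in(("top",d),("side",s)):
    for c in contours(I,(0,0,90),(30,75,235),800):
        w=toworld(I,c,.008)[:,:2]
        if k=="top" and abs(c.mean(0)-[290,173]).max()>30 : continue
        r=cv2.minAreaRect((w*1e3).astype(np.float32)); print(k,c.mean(0).round(),r)
# tan tops individually
im=d["color"]; 
for k,I in(("top",d),("side",s)):
  c=[c for c in contours(I,(10,70,165),(22,120,255)) if (abs(c.mean(0)-([288,151] if k=="top" else [199,194])).max()<30)]
  for q in c:
    w=toworld(I,q,.043)[:,:2]; r=cv2.minAreaRect((w*1e3).astype(np.float32)); print(k,r)
E
```

```text
top [[ 0.6971  0.0984]
 [ 0.7313 -0.1151]
 [ 0.5114 -0.1493]
 [ 0.4761  0.0613]] [ 0.604  -0.0262]
[np.float64(216.2), np.float64(222.5), np.float64(213.6), np.float64(224.1)] [np.float64(-80.9), np.float64(-171.14), np.float64(99.54), np.float64(9.53)]
side [[ 0.6948  0.0996]
 [ 0.729  -0.1124]
 [ 0.509  -0.1503]
 [ 0.475   0.0647]] [ 0.6019 -0.0246]
[np.float64(214.8), np.float64(223.2), np.float64(217.6), np.float64(222.5)] [np.float64(-80.83), np.float64(-170.24), np.float64(98.99), np.float64(9.02)]
top [291. 173.] ((605.307861328125, -25.17688751220703), (225.67193603515625, 215.79542541503906), 9.233908653259277)
side [167. 362.] ((581.90869140625, 395.9439392089844), (66.99330139160156, 70.65682983398438), 56.809085845947266)
side [490. 265.] ((6.64874267578125, 18.879539489746094), (207.59939575195312, 237.21676635742188), 67.16034698486328)
side [218. 206.] ((603.3328247070312, -23.648040771484375), (224.82081604003906, 218.94418334960938), 9.204550743103027)
side [524. 171.] ((-107.35884094238281, -409.7162780761719), (744.9393920898438, 201.8011474609375), 80.68608856201172)
side [534.  46.] ((-240.29550170898438, -1141.8414306640625), (863.740966796875, 176.41207885742188), 80.68608856201172)
side [265.  32.] ((630.9024658203125, -890.6732788085938), (873.4230346679688, 736.7338256835938), 15.295293807983398)
top ((662.05322265625, -16.112159729003906), (61.758785247802734, 168.67173767089844), 9.496116638183594)
side ((658.2297973632812, -4.87738037109375), (64.78690338134766, 193.44248962402344), 9.426239967346191)
```

```bash
cat >> h.py <<'E'
from scipy.spatial.transform import Rotation as Rn
def plan(p,jaw,ref=None):
    s=state(); q=s["eef_rot"]; R=Rn.from_quat(q[[1,2,3,0]]).as_matrix()
    print("tcp",s["tcp_pos"].round(4),"F",s["contact_force"].round(1),"w",round(s["width"],4),"t",s["clock"],"j7",s["joints"][6].round(2))
    z=R[:,2]; cur=np.degrees(np.arctan2(z[1],z[0])); 
    dj=(jaw-cur+90)%180-90
    Rt=Rn.from_euler("z",cur+dj,degrees=True).as_matrix()@np.array([[0,0,1],[1,0,0],[0,0,0]])*1.
    zt=np.array([np.cos(np.radians(cur+dj)),np.sin(np.radians(cur+dj)),0]);yt=np.array([0,0,-1.]);Rt=np.c_[np.cross(yt,zt),yt,zt]
    print("jaw now",cur.round(2),"tilt y",R[:,1].round(3),"shift",(R.T@(np.array(p)-s["tcp_pos"])).round(4),"rotvec deg",np.degrees(Rn.from_matrix(R.T@Rt).as_rotvec()).round(1))
E
python3 - <<'E'
from h import *
plan((0.5760,-0.0065,0.12),107.7)
d=get_image("top")
for c in contours(d,(100,90,30),(125,255,255)):
    if abs(c.mean(0)-[188,215]).max()<20: print(cv2.minAreaRect((toworld(d,c,.045)[:,:2]*1e3).astype(np.float32)))
for c in contours(d,(0,40,25),(14,150,90)):
    if abs(c.mean(0)-[284,180]).max()<15: print(c.mean(0),*hexa(d,c,.043))
E
```

```text
tcp [ 0.2606 -0.6764  0.1806] F [-0.4 -0.6 -0.3] w 0.0929 t 0.3 j7 -0.08
jaw now -68.92 tilt y [-0.  0. -1.] shift [-0.5352  0.0608 -0.5116] rotvec deg [0.  3.4 0. ]
((466.6143493652344, 270.1150817871094), (162.18972778320312, 160.1881103515625), 77.4831771850586)
[285.18592437 181.31267507] [ 0.57130297 -0.00779218] 24.553016510828844 52.10153733804246
```

Measured so far:
- Hearth: about (0.6035, -0.025), yaw 9.2°.
- Worn brick: about (0.575, -0.007), yaw about 18°.
- Fresh bricks: (0.5076, -0.2844) at 13.6° and (0.4025, -0.2059) at -9.9°.
- Tub: (0.467, 0.270), yaw -12.5°.

Sizes match the ones given, and the hearth agrees between views to 2 mm. Next I'll go above the worn brick.

>>> step_arm:
  steps: [-0.036,0.0,-0.034,0,0,0,-0.072,0.0,-0.068,0,0.5,0,-0.108,0.01,-0.102,0,1,0,-0.144,0.02,-0.136,0,1.5,0,-0.18,0.03,-0.17,0,2,0,-0.216,0.04,-0.204,0,2.5,0,-0.252,0.05,-0.238,0,3,0,-0.288,0.06,-0.272,0,3.4,0,-0.324,0.06,-0.306,0,3.4,0,-0.36,0.06,-0.34,0,3.4,0,-0.396,0.06,-0.374,0,3.4,0,-0.432,0.06,-0.408,0,3.4,0,-0.468,0.06,-0.442,0,3.4,0,-0.504,0.06,-0.476,0,3.4,0,-0.525,0.06,-0.5,0,3.4,0,-0.535,0.06,-0.511,0,3.4,0,-0.535,0.06,-0.511,0,3.4,0,-0.535,0.06,-0.511,0,3.4,0]
  claw: 0.18
  squeeze: 20

```text
clock: 2.15
tcp_pos: [0.5755, -0.0091, 0.1208]
eef_rot: [-0.108, 0.108, -0.698, 0.699]
contact_force: [0.1, -0.1, 0.2]
width: 0.0763
```

```bash
python3 - <<'E'
from h import *
plan((0.5750,-0.007,0.02),107.7)
s=get_image("side"); cv2.imwrite("pics/s1.png",cv2.resize(s["color"][80:300,100:380,::-1],None,fx=2.8,fy=2.7))
E
```

```text
tcp [ 0.5755 -0.0091  0.1208] F [ 0.1 -0.1  0.2] w 0.0763 t 2.15 j7 -1.33
jaw now -72.4 tilt y [-0.001 -0.001 -1.   ] shift [-0.0003  0.1008 -0.0023] rotvec deg [-0.  -0.1  0.1]
```

View pics/s1.png

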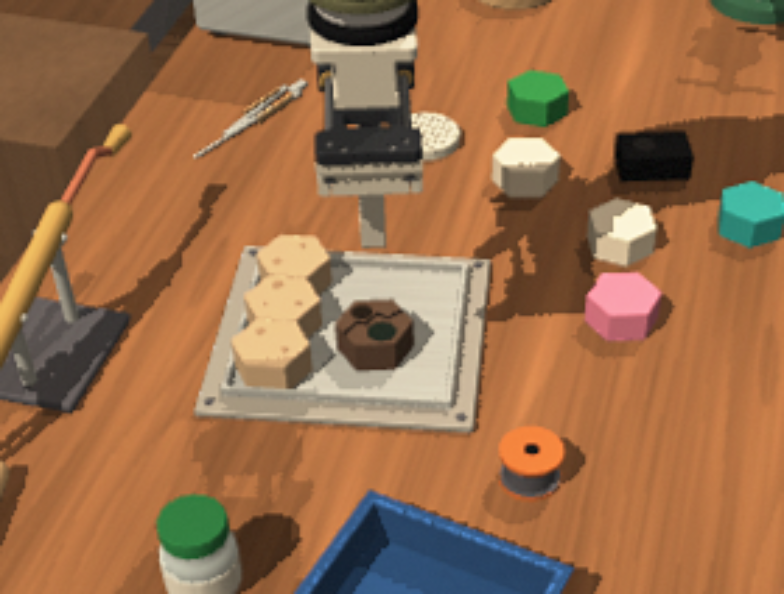

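The gripper hangs above the brick (side-crop brick at (375,335)) with nothing near the fingers. I'll descend, grip and lift.

>>> step_arm:
  steps: [0,0.03,-0.002,0,0,0,0,0.06,-0.002,0,0,0,0,0.08,-0.002,0,0,0,0,0.092,-0.002,0,0,0,0,0.1,-0.002,0,0,0,0,0.1,-0.002,0,0,0,0,0.1,-0.002,0,0,0]

```text
clock: 2.9
tcp_pos: [0.5758, -0.0059, 0.0215]
eef_rot: [-0.109, 0.108, -0.699, 0.699]
contact_force: [0.7, 0.7, -0.1]
width: 0.0763
```

>>> step_arm:
  steps: [0,0,0,0,0,0,0,0,0,0,0,0,0,0,0,0,0,0,0,0,0,0,0,0,0,0,0,0,0,0,0,0,0,0,0,0,0,0,0,0,0,0]
  claw: 1
  squeeze: 20

```text
clock: 3.6
tcp_pos: [0.5755, -0.0054, 0.0209]
eef_rot: [-0.109, 0.109, -0.699, 0.699]
contact_force: [-0.5, 0.2, -1.1]
width: 0.0248
```

>>> step_arm:
  steps: [0,-0.01,0,0,0,0,0,-0.03,0,0,0,0,0,-0.06,0,0,0,0,0,-0.09,0,0,0,0,0,-0.11,0,0,0,0,0,-0.12,0,0,0,0,0,-0.12,0,0,0,0]

```text
clock: 4.3
tcp_pos: [0.5763, -0.0054, 0.1424]
eef_rot: [-0.11, 0.108, -0.699, 0.699]
contact_force: [0.2, 0.0, -0.5]
width: 0.0002
```

```bash
python3 - <<'E'
from h import *
plan((0.467,0.270,0.14),77.5)
s=get_image("side"); cv2.imwrite("pics/s2.png",cv2.resize(s["color"][80:300,100:380,::-1],None,fx=2.8,fy=2.7))
E
```

```text
tcp [ 0.5763 -0.0054  0.1424] F [ 0.2  0.  -0.5] w 0.0002 t 4.3 j7 -1.33
jaw now -72.33 tilt y [ 0.003  0.    -1.   ] shift [ 0.0205  0.0022 -0.2956] rotvec deg [ 0.  30.2 -0.2]
```

View pics/s2.png

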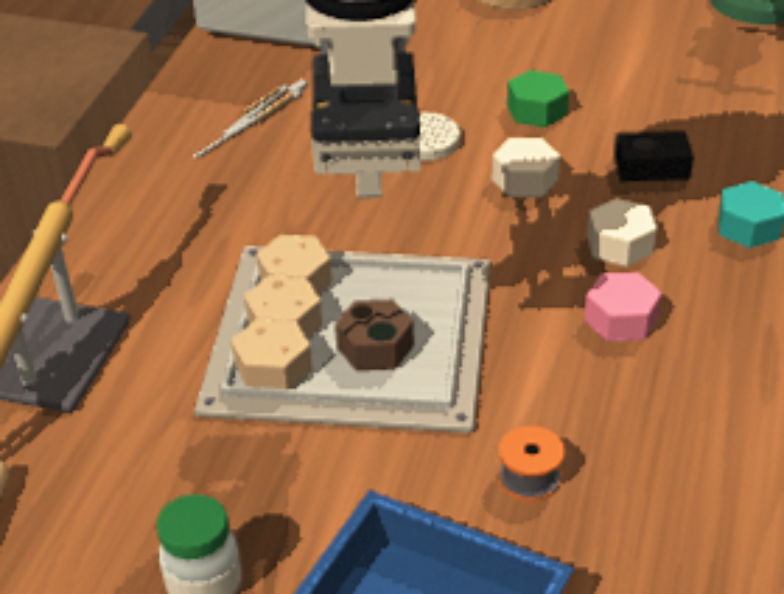

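The jaws shut on nothing and the brick has not moved, so the tool and my estimate disagree. I'll check the TCP projection against both images.

```bash
python3 - <<'E'
from h import *
p=state()["tcp_pos"]
d=get_image("top"); s=get_image("side")
for n,I in(("top",d),("side",s)):
    print(n,topix(I,[p,[p[0],p[1],0.043],[.575,-.007,.043],[.575,-.007,.011]]).round(1))
    im=I["color"][:,:,::-1].copy()
    u=topix(I,[p])[0]; cv2.circle(im,tuple(int(v) for v in u.round()),2,(0,0,255),-1)
    cv2.imwrite(f"pics/{n}3.png",im)
t=cv2.imread("pics/top3.png"); cv2.imwrite("pics/top3z.png",cv2.resize(t[110:260,200:400],None,fx=4,fy=4,interpolation=cv2.INTER_CUBIC))
t=cv2.imread("pics/side3.png"); cv2.imwrite("pics/side3z.png",cv2.resize(t[80:230,140:340],None,fx=4,fy=4,interpolation=cv2.INTER_CUBIC))
E
```

```text
top [[283.6 169.7]
 [284.  178.7]
 [284.5 178.9]
 [284.6 181.5]]
side [[231.8 166. ]
 [233.3 199.1]
 [233.8 198.7]
 [234.2 208.6]]
```

View pics/top3z.png

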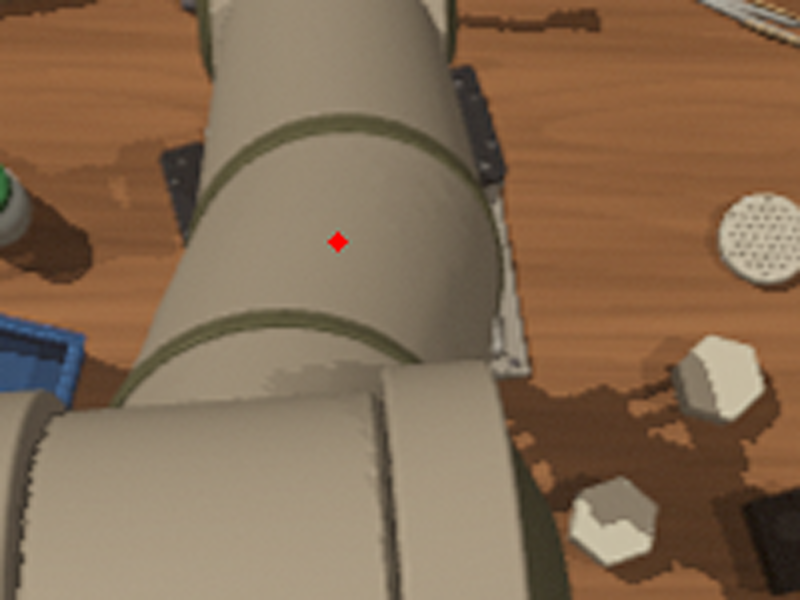

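View pics/side3z.png

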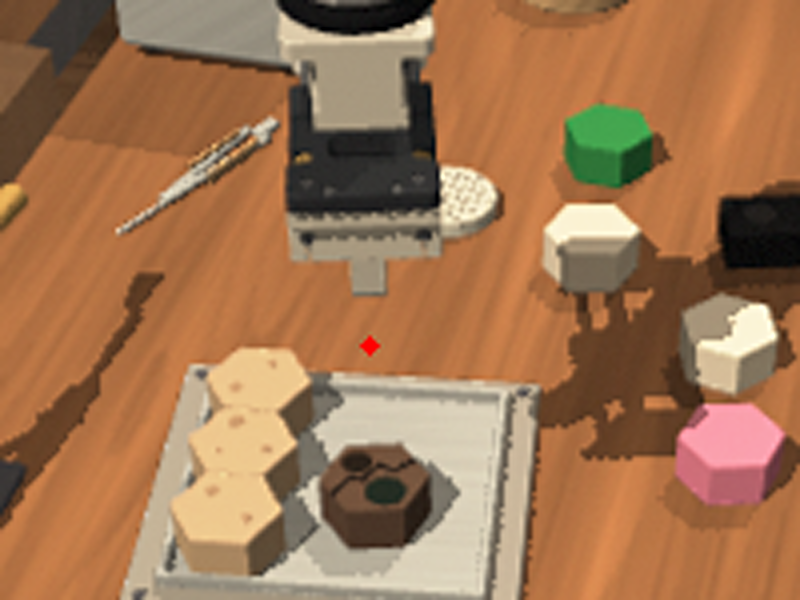

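```bash
python3 - <<'E'
from h import *
s=get_image("side"); p=state()["tcp_pos"]
ja=np.radians(107.7); j=np.array([np.cos(ja),np.sin(ja),0]); b=np.array([j[1],-j[0],0])
for z in (0,.03,.06,.084): 
    for dz in(.142,): 
        print("offset",z,"tip near edge",topix(s,[[p[0],p[1],dz+z]+j*.0175+b*k for k in(-.0075,.0075)]).round(1).tolist(),
        "plate near",topix(s,[[p[0],p[1],dz+z]+j*.094+b*k for k in(-.0375,.0375)]).round(1).tolist())
cv2.imwrite("pics/tip4.png",cv2.resize(s["color"][90:180,180:300,::-1],None,fx=6,fy=6,interpolation=cv2.INTER_NEAREST))
print((np.array([[290,260],[440,255],[352,294],[386,294]])/4+[140,80]).tolist())
E
```

```text
offset 0 tip near edge [[235.8, 170.8], [228.8, 171.1]] plate near [[251.7, 194.4], [214.7, 195.9]]
offset 0.03 tip near edge [[235.4, 159.8], [228.2, 160.1]] plate near [[251.5, 183.3], [213.8, 184.8]]
offset 0.06 tip near edge [[234.9, 148.4], [227.6, 148.6]] plate near [[251.4, 171.8], [212.8, 173.3]]
offset 0.084 tip near edge [[234.5, 138.9], [227.1, 139.1]] plate near [[251.3, 162.2], [212.0, 163.6]]
[[212.5, 145.0], [250.0, 143.75], [228.0, 153.5], [236.5, 153.5]]
```

View pics/tip4.png

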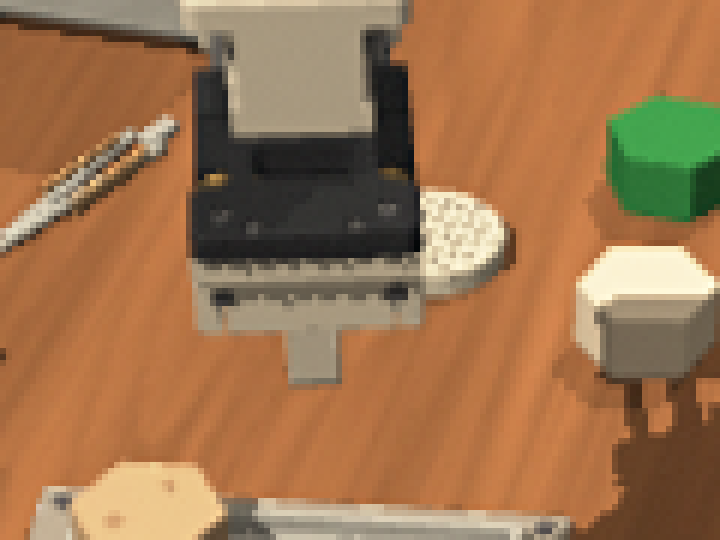

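Both the fingertip edge (side row 154, expected 171) and the body plate (row 145, expected 163) fit a tool about 45 mm higher than reported. The columns fit x and y. I'll reopen, go lower and measure the offset again there before trusting it.

>>> step_arm:
  steps: [0,0.03,0,0,0,0,0,0.06,0,0,0,0,0,0.09,0,0,0,0,0,0.11,0,0,0,0,0,0.12,0,0,0,0,0,0.12,0,0,0,0,0,0.12,0,0,0,0]
  claw: 0.18

```text
clock: 5.2
tcp_pos: [0.5756, -0.0055, 0.021]
eef_rot: [-0.109, 0.109, -0.699, 0.699]
contact_force: [-0.1, -0.3, -0.1]
width: 0.0518
```

```bash
cat >> h.py <<'E'
def tipcheck(jawdeg,half,name,crop=(150,290,100,330)):
    s=get_image("side"); p=state()["tcp_pos"]; print(state()["tcp_pos"].round(4),state()["width"])
    ja=np.radians(jawdeg); j=np.array([np.cos(ja),np.sin(ja),0]); b=np.array([j[1],-j[0],0])
    im=s["color"][:,:,::-1]
    y0,y1,x0,x1=crop; S=int(min(800/(x1-x0),600/(y1-y0)))
    cv2.imwrite(name,cv2.resize(im[y0:y1,x0:x1],None,fx=S,fy=S,interpolation=cv2.INTER_CUBIC))
    for off in (0,.03,.04,.05,.06):
        print(off,"near",(topix(s,[p+[0,0,off]+j*(half+.0175)+b*k for k in(-.0075,.0075)])).round(1).tolist(), "crop",((topix(s,[p+[0,0,off]+j*(half+.0175)])-[x0,y0])*S).round().tolist())
E
python3 - <<'E'
from h import *
tipcheck(107.7,.038,"pics/tip5.png",(90,240,150,310))
E
```

```text
[ 0.576  -0.0054  0.0215] 0.05615042368234498
0 near [[237.5, 222.7], [230.8, 223.0]] crop [[337.0, 531.0]]
0.03 near [[237.1, 213.2], [230.3, 213.5]] crop [[335.0, 493.0]]
0.04 near [[236.9, 210.0], [230.1, 210.3]] crop [[334.0, 481.0]]
0.05 near [[236.8, 206.7], [229.9, 207.0]] crop [[333.0, 467.0]]
0.06 near [[236.7, 203.4], [229.7, 203.7]] crop [[333.0, 454.0]]
```

View pics/tip5.png

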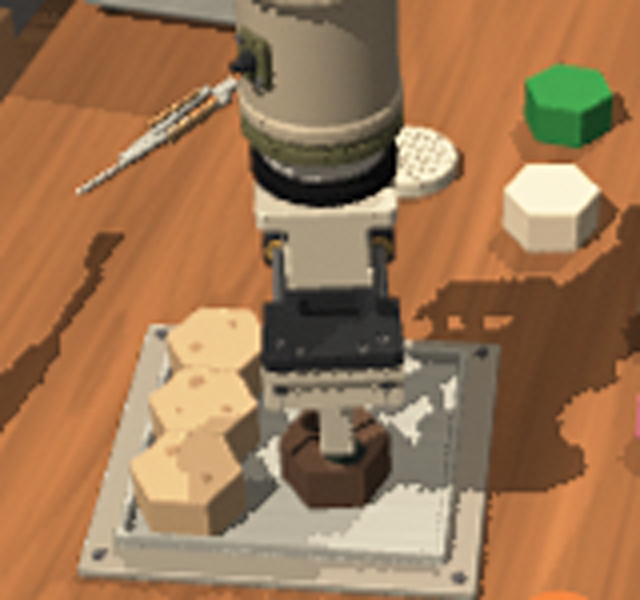

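The tip edge is at crop row 460, which again gives an offset of about 44 mm (real z = reported + 0.044). That matches the closing on air. I'll go down in two guarded stages.

>>> step_arm:
  steps: [0,0,0,0,0,0,0,0,0,0,0,0,0,0,0,0,0,0,0,0.005,0,0,0,0,0,0.01,0,0,0,0,0,0.015,0,0,0,0,0,0.02,0,0,0,0,0,0.025,0,0,0,0,0,0.025,0,0,0,0]

```text
clock: 6.15
tcp_pos: [0.5751, -0.0055, -0.005]
eef_rot: [0.108, -0.109, 0.699, -0.699]
contact_force: [0.2, -0.7, 0.1]
width: 0.0764
```

```bash
python3 - <<'E'
from h import *
tipcheck(107.7,.038,"pics/tip6.png",(90,240,150,310))
E
```

```text
[ 0.5752 -0.0054 -0.0046] 0.07621443448942608
0 near [[238.1, 230.7], [231.6, 231.0]] crop [[339.0, 563.0]]
0.03 near [[237.7, 221.5], [231.1, 221.8]] crop [[338.0, 527.0]]
0.04 near [[237.6, 218.4], [230.9, 218.7]] crop [[337.0, 514.0]]
0.05 near [[237.5, 215.3], [230.7, 215.5]] crop [[336.0, 502.0]]
0.06 near [[237.4, 212.0], [230.5, 212.3]] crop [[336.0, 489.0]]
```

View pics/tip6.png

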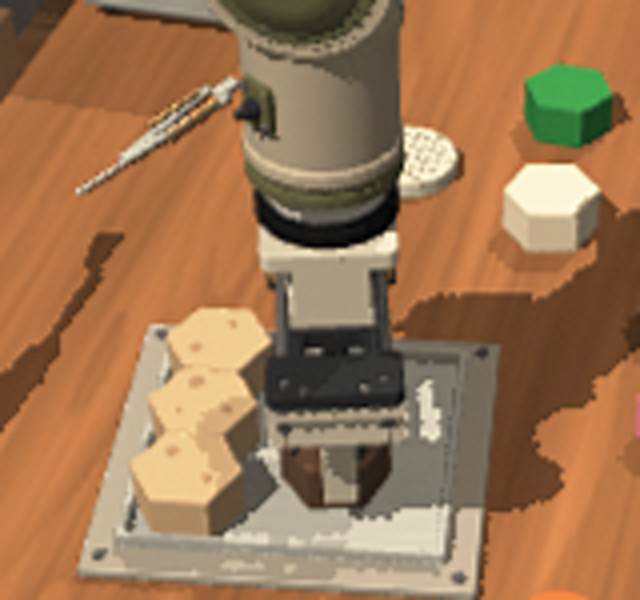

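The tip edge is at row 507, so the offset is about 45 mm and the real tip is near z 0.041, clear on both sides of the brick. I'll go down another 20 mm and grip.

>>> step_arm:
  steps: [0,0.005,0,0,0,0,0,0.01,0,0,0,0,0,0.015,0,0,0,0,0,0.02,0,0,0,0,0,0.02,0,0,0,0]

```text
clock: 6.7
tcp_pos: [0.5751, -0.0054, -0.0249]
eef_rot: [0.108, -0.109, 0.699, -0.699]
contact_force: [-0.1, 0.4, 0.1]
width: 0.0761
```

>>> step_arm:
  steps: [0,0,0,0,0,0,0,0,0,0,0,0,0,0,0,0,0,0,0,0,0,0,0,0,0,0,0,0,0,0,0,0,0,0,0,0]
  claw: 1
  squeeze: 20

```text
clock: 7.3
tcp_pos: [0.5757, -0.0054, -0.0239]
eef_rot: [-0.109, 0.108, -0.699, 0.699]
contact_force: [-0.1, -0.4, 2.5]
width: 0.0558
```

Gripped at 55.8 mm. I'll lift it and carry it to the tub.

>>> step_arm:
  steps: [0,-0.01,0,0,0,0,0,-0.03,0,0,0,0,0,-0.06,0,0,0,0,0,-0.09,0,0,0,0,0,-0.11,0,0,0,0,0,-0.12,0,0,0,0,0,-0.12,0,0,0,0]

```text
clock: 8.0
tcp_pos: [0.5762, -0.0054, 0.0974]
eef_rot: [-0.109, 0.108, -0.699, 0.699]
contact_force: [0.4, 0.4, -1.1]
width: 0.056
```

```bash
python3 - <<'E'
from h import *
plan((0.467,0.270,0.095),77.5)
E
```

```text
tcp [ 0.5762 -0.0054  0.0974] F [ 0.4  0.4 -1.1] w 0.056 t 8.0 j7 -1.33
jaw now -72.33 tilt y [ 0.002  0.    -1.   ] shift [ 0.0204  0.0021 -0.2955] rotvec deg [ 0.  30.2 -0.1]
```

>>> step_arm:
  steps: [0.002,0,-0.025,0,3,0,0.004,0,-0.055,0,6,0,0.006,0,-0.085,0,9,0,0.008,0,-0.115,0,12,0,0.01,0,-0.145,0,15,0,0.012,0,-0.175,0,18,0,0.014,0,-0.205,0,21,0,0.016,0,-0.235,0,24,0,0.018,0,-0.265,0,27,0,0.02,0,-0.285,0,30,0,0.02,0,-0.295,0,30,0,0.02,0,-0.295,0,30,0,0.02,0,-0.295,0,30,0]

```text
clock: 9.3
tcp_pos: [0.4671, 0.2684, 0.0955]
eef_rot: [0.076, -0.076, -0.703, 0.703]
contact_force: [-0.1, 0.0, -0.3]
width: 0.0557
```

```bash
python3 - <<'E'
from h import *
plan((0.467,0.270,-0.028),77.5)
tipcheck(77.5,.028,"pics/tip7.png",(200,400,120,340))
E
```

```text
tcp [0.4671 0.2684 0.0955] F [-0.1  0.  -0.3] w 0.0557 t 9.3 j7 -2.2
jaw now -102.3 tilt y [-0.    -0.001 -1.   ] shift [ 0.0004  0.1235 -0.0017] rotvec deg [-0.1  0.2  0. ]
[0.4674 0.2681 0.0956] 0.05618055433955513
0 near [[239.3, 308.4], [231.8, 305.2]] crop [[347.0, 320.0]]
0.03 near [[238.9, 298.3], [231.2, 295.1]] crop [[345.0, 290.0]]
0.04 near [[238.7, 294.8], [230.9, 291.6]] crop [[344.0, 280.0]]
0.05 near [[238.6, 291.2], [230.7, 288.0]] crop [[344.0, 269.0]]
0.06 near [[238.4, 287.6], [230.5, 284.4]] crop [[343.0, 258.0]]
```

View pics/tip7.png

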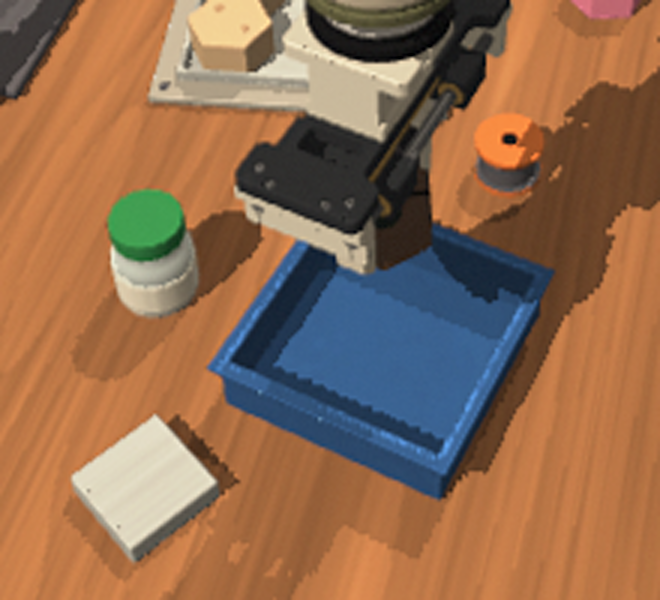

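```bash
python3 - <<'E'
from h import *
s=get_image("side")
p=np.array([.4671,.2684,0]); a=np.radians(-12.3)
for zb in (.085,.13,.145):
  c=np.array([p+[.0323*np.cos(a+k*np.pi/3),.0323*np.sin(a+k*np.pi/3),zb] for k in range(6)])
  print(zb,((topix(s,c)-[120,200])*3).round().tolist())
  j=np.array([np.cos(np.radians(77.7)),np.sin(np.radians(77.7)),0]);b=np.array([j[1],-j[0],0])
  print("plate",((topix(s,[p+[0,0,zb-.009+.084]+j*.094+b*k for k in(-.0375,.0375)])-[120,200])*3).round().tolist())
E
```

```text
0.085 [[337.0, 256.0], [338.0, 299.0], [386.0, 319.0], [431.0, 294.0], [427.0, 251.0], [381.0, 233.0]]
plate [[362.0, 346.0], [240.0, 294.0]]
0.13 [[334.0, 210.0], [335.0, 254.0], [385.0, 274.0], [431.0, 249.0], [428.0, 205.0], [380.0, 187.0]]
plate [[360.0, 295.0], [233.0, 243.0]]
0.145 [[333.0, 194.0], [334.0, 238.0], [384.0, 258.0], [432.0, 233.0], [428.0, 189.0], [379.0, 170.0]]
plate [[360.0, 277.0], [230.0, 225.0]]
```

The brick underside corners at (378,270) and (432,240) fit a height of about 0.132 over the tub centre, so the offset holds here too. I'll lower and release.

>>> step_arm:
  steps: [0,0.03,0,0,0,0,0,0.06,0,0,0,0,0,0.085,0,0,0,0,0,0.105,0,0,0,0,0,0.115,0,0,0,0,0,0.119,0,0,0,0,0,0.119,0,0,0,0]

```text
clock: 10.1
tcp_pos: [0.4673, 0.269, -0.0231]
eef_rot: [0.076, -0.076, -0.703, 0.703]
contact_force: [-0.2, -0.2, -0.3]
width: 0.0556
```

>>> step_arm:
  steps: [0,0,0,0,0,0,0,0,0,0,0,0,0,0,0,0,0,0,0,0,0,0,0,0,0,0,0,0,0,0,0,-0.02,0,0,0,0,0,-0.05,0,0,0,0,0,-0.08,0,0,0,0,0,-0.1,0,0,0,0,0,-0.12,0,0,0,0,0,-0.12,0,0,0,0]
  claw: 0.2

```text
clock: 11.2
tcp_pos: [0.468, 0.2703, 0.0992]
eef_rot: [-0.075, 0.077, 0.704, -0.702]
contact_force: [0.8, 0.6, -0.3]
width: 0.0744
```

```bash
python3 - <<'E'
from h import *
plan((0.5076,-0.2844,0.08),103.6)
tipcheck(77.5,.028,"pics/tip8.png",(200,400,120,340))
E
```

```text
tcp [0.468  0.2703 0.0992] F [ 0.8  0.6 -0.3] w 0.0744 t 11.2 j7 -2.19
jaw now -102.32 tilt y [ 0.003  0.002 -1.   ] shift [-0.157   0.018   0.5336] rotvec deg [  0.1 -25.9  -0.2]
[0.4674 0.2701 0.0979] 0.07454907289898174
0 near [[239.0, 308.6], [231.4, 305.4]] crop [[346.0, 321.0]]
0.03 near [[238.5, 298.4], [230.8, 295.2]] crop [[344.0, 290.0]]
0.04 near [[238.3, 294.9], [230.5, 291.7]] crop [[343.0, 280.0]]
0.05 near [[238.2, 291.3], [230.3, 288.1]] crop [[343.0, 269.0]]
0.06 near [[238.0, 287.7], [230.1, 284.5]] crop [[342.0, 258.0]]
```

View pics/tip8.png

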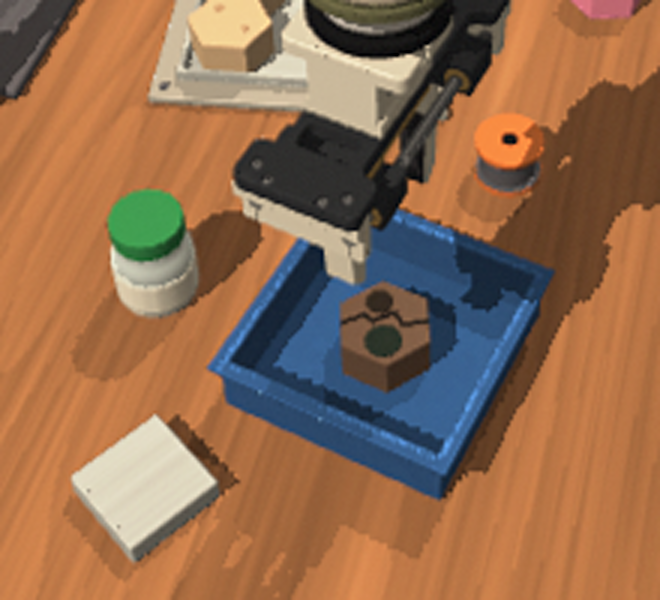

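The worn brick lies flat in the tub (crop (385,330)), with jar and spool undisturbed. Next is fresh_a.

>>> step_arm:
  steps: [-0.006,0,0.02,0,-1,0,-0.017,0,0.06,0,-3,0,-0.029,0,0.1,0,-5,0,-0.041,0,0.14,0,-7,0,-0.053,0,0.18,0,-9,0,-0.065,0,0.22,0,-11,0,-0.076,0,0.26,0,-13,0,-0.088,0,0.3,0,-15,0,-0.1,0,0.34,0,-17,0,-0.112,0,0.38,0,-19,0,-0.124,0,0.42,0,-21,0,-0.135,0,0.46,0,-23,0,-0.147,0,0.5,0,-25,0,-0.154,0.01,0.523,0,-26,0,-0.157,0.018,0.534,0,-26,0,-0.157,0.018,0.534,0,-26,0,-0.157,0.018,0.534,0,-26,0]
  claw: 0.22

```text
clock: 12.95
tcp_pos: [0.5058, -0.2838, 0.0781]
eef_rot: [0.084, -0.085, 0.703, -0.701]
contact_force: [0.4, 0.1, -0.4]
width: 0.0724
```

```bash
python3 - <<'E'
from h import *
plan((0.5076,-0.2844,-0.030),103.6)
tipcheck(103.6,.036,"pics/tip9.png",(60,210,220,380))
d=get_image("top"); cv2.imwrite("pics/top9.png",cv2.resize(d["color"][110:260,240:440,::-1],None,fx=4,fy=4,interpolation=cv2.INTER_CUBIC))
E
```

```text
tcp [ 0.5058 -0.2838  0.0781] F [ 0.4  0.1 -0.4] w 0.0724 t 12.95 j7 -0.91
jaw now -76.29 tilt y [-0.002  0.002 -1.   ] shift [-0.0017  0.1081  0.0012] rotvec deg [0.1 0.1 0.1]
[ 0.5063 -0.2835  0.0785] 0.07214908838952404
0 near [[291.7, 135.3], [285.8, 135.2]] crop [[275.0, 301.0]]
0.03 near [[292.3, 125.5], [286.3, 125.4]] crop [[277.0, 262.0]]
0.04 near [[292.4, 122.1], [286.4, 122.1]] crop [[278.0, 248.0]]
0.05 near [[292.6, 118.7], [286.6, 118.7]] crop [[278.0, 235.0]]
0.06 near [[292.8, 115.3], [286.7, 115.3]] crop [[279.0, 221.0]]
```

View pics/tip9.png

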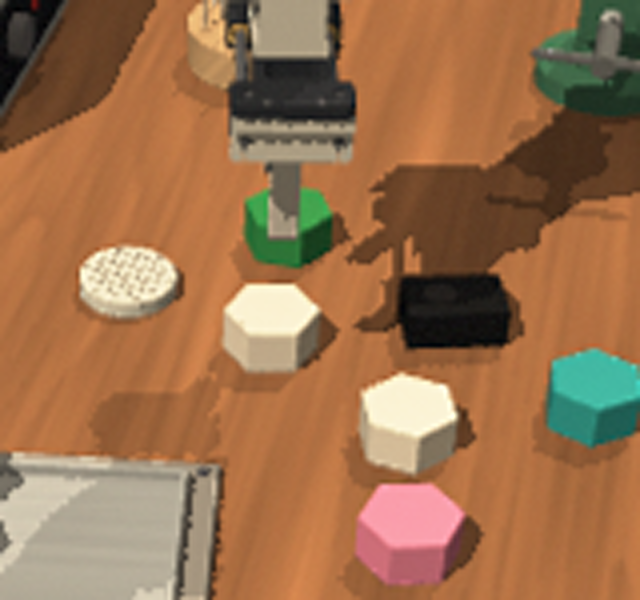

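View pics/top9.png

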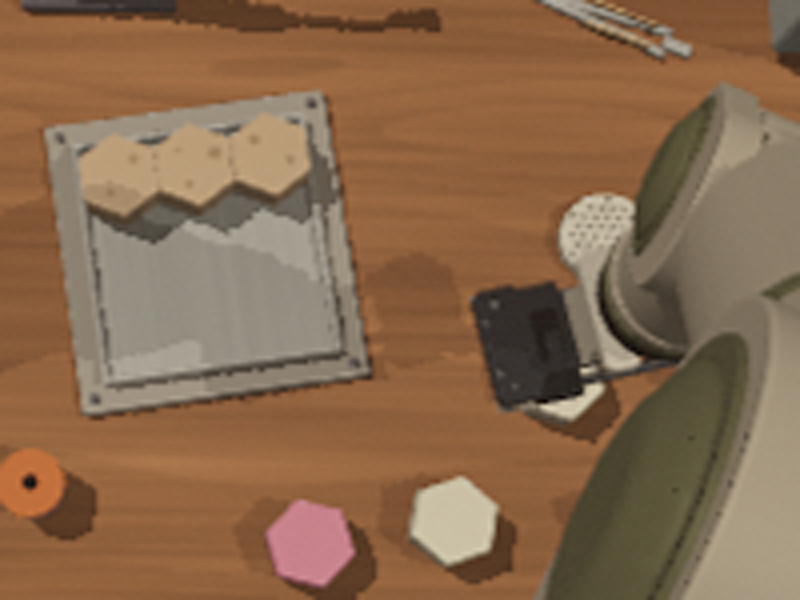

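Fingers straddle fresh_a's position with an offset of about 47 mm, as before. The tray in front of the row is bare, and the row's outline is unchanged at top-crop (195,160). I'll descend and grip.

>>> step_arm:
  steps: [-0.002,0.03,0.001,0,0,0,-0.002,0.06,0.001,0,0,0,-0.002,0.085,0.001,0,0,0,-0.002,0.1,0.001,0,0,0,-0.002,0.106,0.001,0,0,0,-0.002,0.111,0.001,0,0,0,-0.002,0.111,0.001,0,0,0]

```text
clock: 13.75
tcp_pos: [0.5088, -0.286, -0.0318]
eef_rot: [-0.084, 0.084, -0.702, 0.702]
contact_force: [-0.1, -0.3, 0.6]
width: 0.0726
```

>>> step_arm:
  steps: [0,0,0,0,0,0,0,0,0,0,0,0,0,0,0,0,0,0,0,0,0,0,0,0,0,0,0,0,0,0,0,0,0,0,0,0]
  claw: 1
  squeeze: 20

```text
clock: 14.35
tcp_pos: [0.5088, -0.2863, -0.0314]
eef_rot: [-0.084, 0.084, -0.702, 0.702]
contact_force: [-0.9, 1.3, 6.7]
width: 0.0559
```

>>> step_arm:
  steps: [0,-0.01,0,0,0,0,0,-0.03,0,0,0,0,0,-0.06,0,0,0,0,0,-0.09,0,0,0,0,0,-0.11,0,0,0,0,0,-0.12,0,0,0,0,0,-0.12,0,0,0,0]

```text
clock: 15.05
tcp_pos: [0.5091, -0.2865, 0.0894]
eef_rot: [-0.085, 0.083, -0.702, 0.703]
contact_force: [0.9, 0.5, -1.8]
width: 0.0555
```

```bash
python3 - <<'E'
from h import *
# target: hearth (8-14, +28)
H=np.array([.604,-.0255]);a=np.radians(9.2);R=np.array([[np.cos(a),-np.sin(a)],[np.sin(a),np.cos(a)]])
for q in [(.008,.028),(-.008,.028),(.008,-.028),(-.03,-.029)]: print(q,(H+R@q).round(4))
p=H+R@np.array([-.008,.029])
plan((*p,0.085),99.2)
E
```

```text
(0.008, 0.028) [0.6074 0.0034]
(-0.008, 0.028) [0.5916 0.0009]
(0.008, -0.028) [ 0.6164 -0.0519]
(-0.03, -0.029) [ 0.579  -0.0589]
tcp [ 0.5091 -0.2865  0.0894] F [ 0.9  0.5 -1.8] w 0.0555 t 15.05 j7 -0.91
jaw now -76.33 tilt y [ 0.002 -0.001 -1.   ] shift [-0.1482  0.0043 -0.2607] rotvec deg [-0.1  4.5 -0.1]
```

Gripped at 56 mm. The underside is at reported z + 0.031, so it sits on the tray floor at reported z = -0.020. I'll carry it to a point 16 mm in front of the left notch.

>>> step_arm:
  steps: [-0.01,0,-0.018,0,0,0,-0.027,0,-0.048,0,1,0,-0.044,0,-0.078,0,1.5,0,-0.061,0,-0.108,0,2,0,-0.078,0,-0.138,0,2.5,0,-0.095,0,-0.168,0,3,0,-0.112,0,-0.198,0,3.5,0,-0.129,0,-0.228,0,4,0,-0.142,0,-0.25,0,4.5,0,-0.148,0.004,-0.261,0,4.5,0,-0.148,0.004,-0.261,0,4.5,0,-0.148,0.004,-0.261,0,4.5,0]

```text
clock: 16.25
tcp_pos: [0.5897, 0.001, 0.0831]
eef_rot: [-0.056, 0.057, -0.705, 0.705]
contact_force: [0.2, -0.4, -0.1]
width: 0.0558
```

```bash
python3 - <<'E'
from h import *
H=np.array([.604,-.0255]);a=np.radians(9.2);R=np.array([[np.cos(a),-np.sin(a)],[np.sin(a),np.cos(a)]])
p=H+R@np.array([-.008,.029])
plan((*p,-0.018),99.2)
tipcheck(99.2,.036,"pics/tip10.png",(90,240,150,310))
E
```

```text
tcp [0.5897 0.001  0.0831] F [ 0.2 -0.4 -0.1] w 0.0558 t 16.25 j7 -1.44
jaw now -80.86 tilt y [-0.002 -0.001 -1.   ] shift [-0.0021  0.1011 -0.0006] rotvec deg [-0.  -0.1  0.1]
[5.898e-01 5.000e-04 8.340e-02] 0.05612749869991325
0 near [[226.1, 203.2], [219.2, 202.8]] crop [[290.0, 452.0]]
0.03 near [[225.4, 193.0], [218.4, 192.6]] crop [[288.0, 411.0]]
0.04 near [[225.2, 189.5], [218.1, 189.1]] crop [[287.0, 397.0]]
0.05 near [[225.0, 186.0], [217.9, 185.5]] crop [[286.0, 383.0]]
0.06 near [[224.8, 182.4], [217.6, 181.9]] crop [[285.0, 369.0]]
```

View pics/tip10.png

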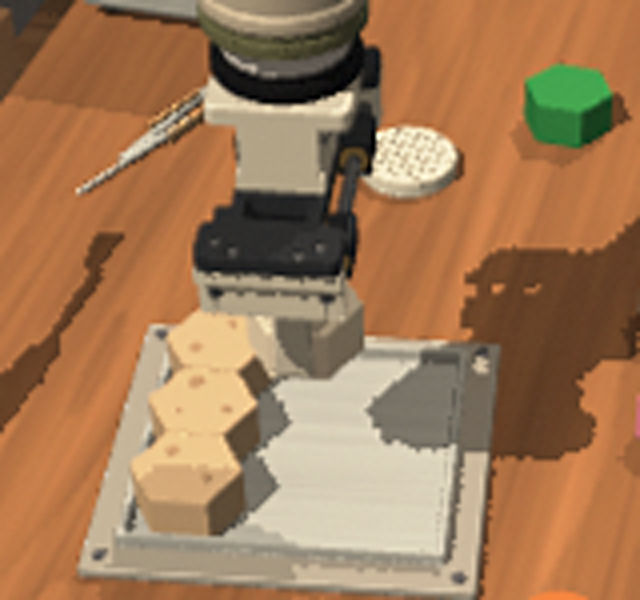

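>>> step_arm:
  steps: [0,0.03,0,0,0,0,0,0.06,0,0,0,0,0,0.08,0,0,0,0,0,0.092,0,0,0,0,0,0.099,0,0,0,0,0,0.099,0,0,0,0,0,0.099,0,0,0,0]

```text
clock: 17.0
tcp_pos: [0.591, 0.002, -0.0144]
eef_rot: [-0.057, 0.056, -0.705, 0.705]
contact_force: [-0.0, -1.0, -0.4]
width: 0.056
```

```bash
python3 - <<'E'
from h import *
H=np.array([.604,-.0255]);a=np.radians(9.2);R=np.array([[np.cos(a),-np.sin(a)],[np.sin(a),np.cos(a)]])
p=H+R@np.array([.004,.028])
plan((*p,-0.020),99.2)
tipcheck(99.2,.036,"pics/tip11.png",(150,250,160,290))
d=get_image("top"); cv2.imwrite("pics/top11.png",cv2.resize(d["color"][110:260,240:440,::-1],None,fx=4,fy=4,interpolation=cv2.INTER_CUBIC))
E
```

```text
tcp [ 0.591   0.002  -0.0144] F [-0.  -1.  -0.4] w 0.056 t 17.0 j7 -1.43
jaw now -80.86 tilt y [ 0.001 -0.    -1.   ] shift [-0.0124  0.0056  0.0012] rotvec deg [-0.  -0.1 -0. ]
[ 0.5911  0.0023 -0.0142] 0.05598385019909825
0 near [[227.2, 234.4], [220.7, 234.0]] crop [[384.0, 505.0]]
0.03 near [[226.6, 225.3], [220.0, 224.9]] crop [[380.0, 451.0]]
0.04 near [[226.4, 222.3], [219.7, 221.8]] crop [[378.0, 432.0]]
0.05 near [[226.2, 219.1], [219.5, 218.7]] crop [[377.0, 414.0]]
0.06 near [[226.0, 216.0], [219.3, 215.5]] crop [[376.0, 394.0]]
```

View pics/tip11.png

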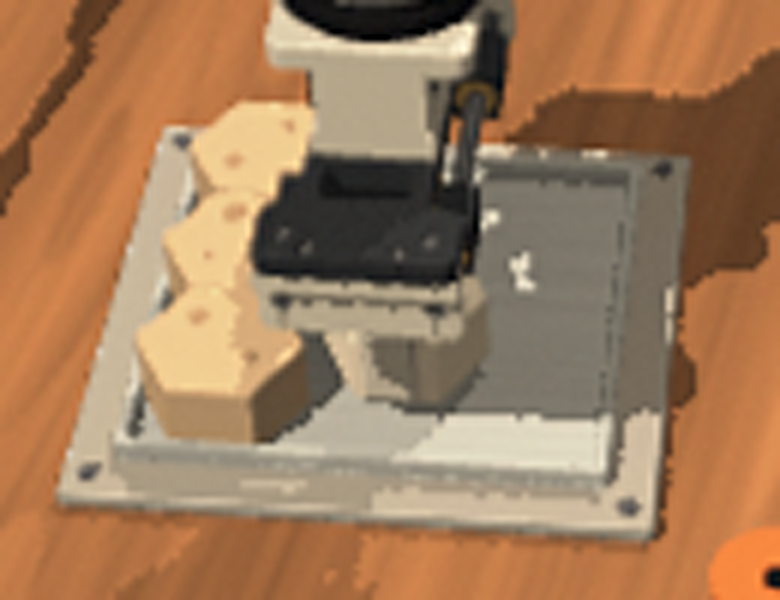

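The brick is aligned just above the floor with a clear gap to row_left. I'll move 12 mm toward the notch, lower to the floor and release with a small opening.

>>> step_arm:
  steps: [-0.003,0.003,0.001,0,0,0,-0.006,0.003,0.001,0,0,0,-0.009,0.003,0.001,0,0,0,-0.011,0.003,0.001,0,0,0,-0.011,0.004,0.001,0,0,0,-0.011,0.005,0.001,0,0,0,-0.011,0.0055,0.001,0,0,0,-0.011,0.0055,0.001,0,0,0]

```text
clock: 17.9
tcp_pos: [0.6015, 0.0033, -0.0204]
eef_rot: [0.057, -0.057, 0.705, -0.705]
contact_force: [-1.7, 0.1, 4.5]
width: 0.0557
```

```bash
python3 - <<'E'
from h import *
H=np.array([.604,-.0255]);a=np.radians(9.2);R=np.array([[np.cos(a),-np.sin(a)],[np.sin(a),np.cos(a)]])
p=H+R@np.array([.008,.028])
plan((*p,-0.020),99.2)
tipcheck(99.2,.036,"pics/tip12.png",(150,250,160,290))
E
```

```text
tcp [ 0.6015  0.0033 -0.0204] F [-1.7  0.1  4.5] w 0.0557 t 17.9 j7 -1.43
jaw now -80.82 tilt y [ 0.  0. -1.] shift [-0.0059 -0.0004  0.0008] rotvec deg [ 0. -0. -0.]
[ 0.6015  0.0033 -0.0204] 0.05570594499015534
0 near [[222.8, 235.7], [216.4, 235.3]] crop [[358.0, 513.0]]
0.03 near [[222.2, 226.7], [215.6, 226.3]] crop [[353.0, 459.0]]
0.04 near [[221.9, 223.7], [215.3, 223.2]] crop [[352.0, 441.0]]
0.05 near [[221.7, 220.6], [215.1, 220.1]] crop [[350.0, 422.0]]
0.06 near [[221.5, 217.4], [214.8, 217.0]] crop [[349.0, 403.0]]
```

View pics/tip12.png

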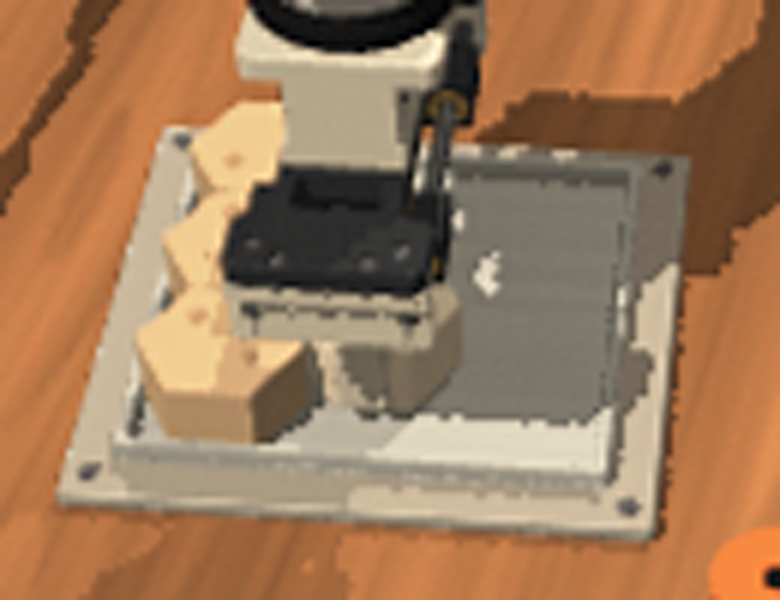

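It touches the floor (4.5 N at -0.0204), with about 6 mm of gap left. I'll slide it on while held, watching the force.

>>> step_arm:
  steps: [-0.001,-0.001,0,0,0,0,-0.002,-0.001,0,0,0,0,-0.003,-0.001,0,0,0,0,-0.004,-0.001,0,0,0,0,-0.004,-0.001,0,0,0,0]

```text
clock: 18.45
tcp_pos: [0.6057, 0.0039, -0.0197]
eef_rot: [-0.057, 0.057, -0.705, 0.705]
contact_force: [-0.7, 0.4, -0.7]
width: 0.0556
```

>>> step_arm:
  steps: [-0.0005,0,0,0,0,0,-0.001,0,0,0,0,0,-0.0015,0,0,0,0,0,-0.002,0,0,0,0,0,-0.002,0,0,0,0,0]

```text
clock: 18.95
tcp_pos: [0.6076, 0.0042, -0.0196]
eef_rot: [-0.057, 0.057, -0.705, 0.705]
contact_force: [-0.6, 0.3, -0.7]
width: 0.0557
```

```bash
python3 - <<'E'
from h import *
tipcheck(99.2,.036,"pics/tip13.png",(150,250,160,290))
E
```

```text
[ 0.6075  0.0042 -0.0196] 0.05588995690800558
0 near [[220.2, 235.3], [213.7, 234.9]] crop [[342.0, 511.0]]
0.03 near [[219.5, 226.3], [212.9, 225.9]] crop [[337.0, 457.0]]
0.04 near [[219.3, 223.2], [212.6, 222.8]] crop [[336.0, 438.0]]
0.05 near [[219.0, 220.1], [212.4, 219.7]] crop [[334.0, 420.0]]
0.06 near [[218.8, 217.0], [212.1, 216.6]] crop [[333.0, 401.0]]
```

View pics/tip13.png

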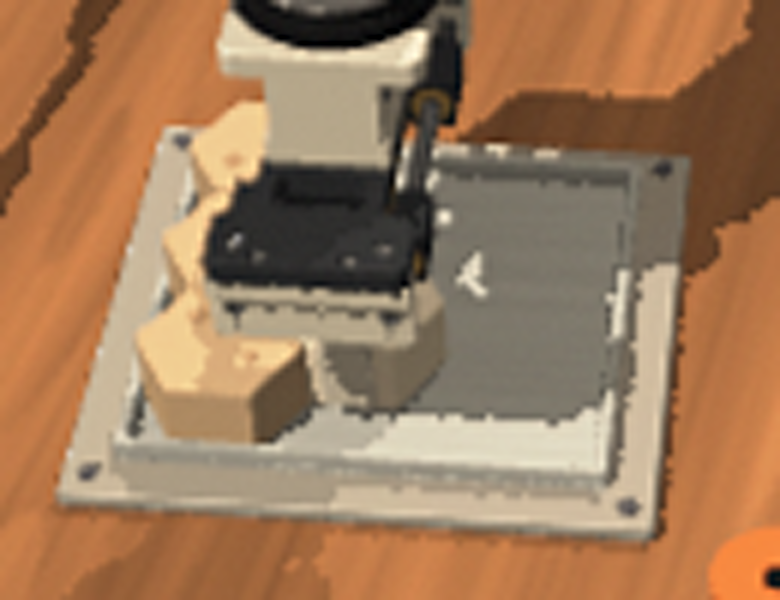

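>>> step_arm:
  steps: [-0.0005,0,0,0,0,0,-0.001,0,0,0,0,0,-0.0015,0,0,0,0,0,-0.0015,0,0,0,0,0]

```text
clock: 19.4
tcp_pos: [0.6089, 0.0044, -0.0197]
eef_rot: [-0.056, 0.057, -0.705, 0.705]
contact_force: [-1.2, 0.0, -1.2]
width: 0.0558
```

>>> step_arm:
  steps: [-0.0005,0,0,0,0,0,-0.001,0,0,0,0,0,-0.0015,0,0,0,0,0,-0.0015,0,0,0,0,0]

```text
clock: 19.8
tcp_pos: [0.6096, 0.0045, -0.0198]
eef_rot: [-0.056, 0.057, -0.705, 0.705]
contact_force: [-4.1, -0.4, 0.9]
width: 0.0559
```

4 N back-force: it's home. I'll release with a small opening and lift.

>>> step_arm:
  steps: [0,0,0,0,0,0,0,0,0,0,0,0,0,0,0,0,0,0,0,0,0,0,0,0,0,-0.01,0,0,0,0,0,-0.03,0,0,0,0,0,-0.06,0,0,0,0,0,-0.09,0,0,0,0,0,-0.11,0,0,0,0,0,-0.11,0,0,0,0]
  claw: 0.3

```text
clock: 20.8
tcp_pos: [0.6124, 0.0047, 0.094]
eef_rot: [0.058, -0.055, 0.705, -0.705]
contact_force: [0.2, -1.2, 0.9]
width: 0.0652
```

```bash
python3 - <<'E'
from h import *
plan((0.4025,-0.2059,0.08),80.1)
tipcheck(99.2,.036,"pics/tip14.png",(120,250,150,300))
E
```

```text
tcp [0.6124 0.0047 0.094 ] F [ 0.2 -1.2  0.9] w 0.0652 t 20.8 j7 -1.44
jaw now -80.84 tilt y [ 0.005  0.    -1.   ] shift [0.2408 0.0128 0.1745] rotvec deg [ 0.  19.1 -0.3]
[0.6115 0.0048 0.0923] 0.06564237761120165
0 near [[215.6, 199.8], [208.7, 199.4]] crop [[249.0, 319.0]]
0.03 near [[214.8, 189.5], [207.7, 189.1]] crop [[245.0, 277.0]]
0.04 near [[214.5, 185.9], [207.4, 185.5]] crop [[244.0, 263.0]]
0.05 near [[214.2, 182.4], [207.0, 181.9]] crop [[242.0, 249.0]]
0.06 near [[213.9, 178.7], [206.7, 178.3]] crop [[241.0, 234.0]]
```

View pics/tip14.png

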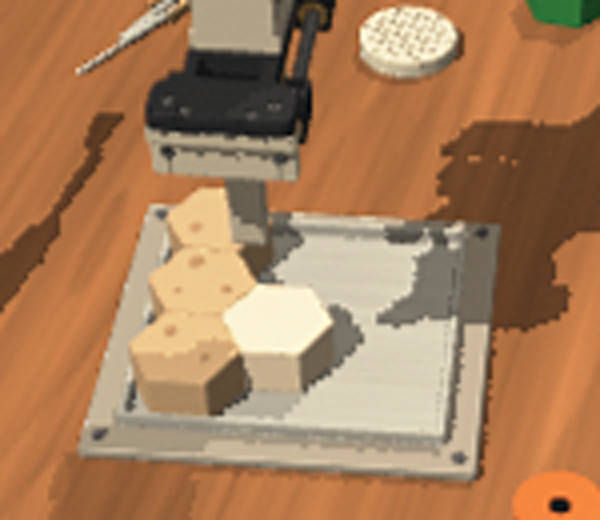

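fresh_a is nested tightly in the left notch (crop (280,325)), and the row still looks straight. On to fresh_b.

>>> step_arm:
  steps: [0.02,0,0.014,0,1,0,0.05,0,0.036,0,4,0,0.08,0,0.058,0,6,0,0.11,0,0.08,0,8,0,0.14,0,0.101,0,11,0,0.17,0,0.123,0,14,0,0.2,0,0.145,0,17,0,0.225,0.005,0.163,0,19,0,0.24,0.011,0.174,0,19,0,0.24,0.011,0.174,0,19,0,0.24,0.011,0.174,0,19,0]
  claw: 0.26

```text
clock: 21.95
tcp_pos: [0.4012, -0.2052, 0.079]
eef_rot: [-0.061, 0.061, 0.705, -0.704]
contact_force: [0.4, 0.3, 0.9]
width: 0.0686
```

```bash
python3 - <<'E'
from h import *
plan((0.4025,-0.2059,-0.032),80.1)
tipcheck(80.1,.035,"pics/tip15.png",(80,230,250,410))
E
```

```text
tcp [ 0.4012 -0.2052  0.079 ] F [0.4 0.3 0.9] w 0.0686 t 21.95 j7 -1.26
jaw now -99.86 tilt y [-0.001  0.    -1.   ] shift [-0.0015  0.111   0.0005] rotvec deg [0. 0. 0.]
[ 0.4019 -0.2048  0.0792] 0.06879212968191536
0 near [[318.8, 159.7], [312.9, 158.1]] crop [[263.0, 316.0]]
0.03 near [[319.9, 149.7], [313.9, 148.1]] crop [[267.0, 276.0]]
0.04 near [[320.2, 146.3], [314.2, 144.7]] crop [[269.0, 262.0]]
0.05 near [[320.6, 142.9], [314.5, 141.3]] crop [[270.0, 248.0]]
0.06 near [[321.0, 139.4], [314.9, 137.8]] crop [[272.0, 234.0]]
```

View pics/tip15.png

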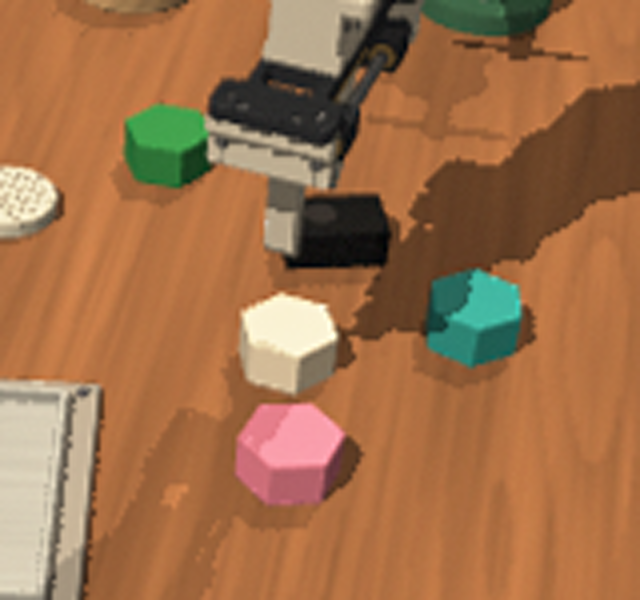

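The fingertip column (283) is about 14 crop px right of the prediction. I'll check whether fresh_b itself is off by the same amount, using its top-face centroid.

```bash
python3 - <<'E'
from h import *
s=get_image("side"); d=get_image("top")
a=np.radians(-9.9)
c=np.array([[.4025+.0323*np.cos(a+k*np.pi/3),-.2059+.0323*np.sin(a+k*np.pi/3),.032] for k in range(6)])
print("pred top corners",((topix(s,c)-[250,80])*4).round().tolist())
cv2.imwrite("pics/b16.png",cv2.resize(s["color"][120:200,290:350,::-1],None,fx=8,fy=7,interpolation=cv2.INTER_CUBIC))
cv2.imwrite("pics/t16.png",cv2.resize(d["color"][190:290,300:420,::-1],None,fx=6,fy=6,interpolation=cv2.INTER_CUBIC))
for z in (.0792,.124): print(topix(d,[[.4019,-.2048,z]]))
E
```

```text
pred top corners [[236.0, 312.0], [245.0, 344.0], [294.0, 358.0], [333.0, 339.0], [322.0, 307.0], [275.0, 294.0]]
[[355.19129698 238.2508577 ]]
[[358.01292661 236.626949  ]]
```

View pics/t16.png

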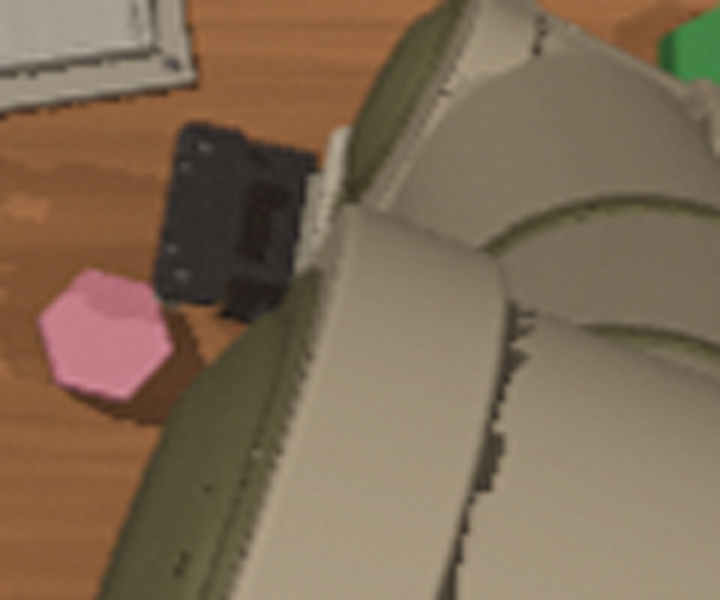

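fresh_b's corners are also shifted by about 5 crop px, so most of that is side-camera bias. About 4 mm of real offset remains along the flat, which the grip tolerates. I'll correct 3 mm and descend.

>>> step_arm:
  steps: [-0.003,0.03,0,0,0,0,-0.004,0.06,0,0,0,0,-0.004,0.08,0,0,0,0,-0.004,0.09,0,0,0,0,-0.004,0.09,0,0,0,0]

```text
clock: 22.6
tcp_pos: [0.4051, -0.2053, -0.0116]
eef_rot: [-0.061, 0.06, 0.705, -0.704]
contact_force: [-0.4, -0.3, -0.6]
width: 0.0688
```

```bash
python3 - <<'E'
from h import *
tipcheck(80.1,.035,"pics/tip17.png",(100,220,260,400))
E
```

```text
[ 0.4053 -0.2056 -0.0107] 0.0689077105167982
0 near [[314.5, 187.2], [308.9, 185.6]] crop [[259.0, 432.0]]
0.03 near [[315.5, 178.2], [309.8, 176.6]] crop [[263.0, 387.0]]
0.04 near [[315.8, 175.1], [310.1, 173.5]] crop [[265.0, 371.0]]
0.05 near [[316.1, 172.0], [310.4, 170.4]] crop [[266.0, 356.0]]
0.06 near [[316.4, 168.9], [310.6, 167.2]] crop [[268.0, 340.0]]
```

View pics/tip17.png

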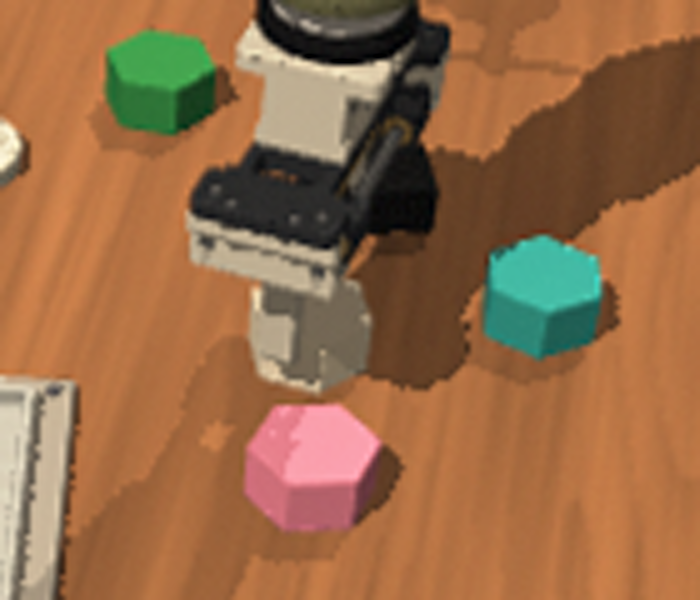

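Clear of the pink look-alike. I'll go the last 20 mm and grip.

>>> step_arm:
  steps: [0,0.006,0,0,0,0,0,0.012,0,0,0,0,0,0.017,0,0,0,0,0,0.02,0,0,0,0,0,0.02,0,0,0,0]

```text
clock: 23.15
tcp_pos: [0.4051, -0.2062, -0.0305]
eef_rot: [-0.061, 0.06, 0.705, -0.704]
contact_force: [0.1, -0.1, 0.7]
width: 0.0691
```

>>> step_arm:
  steps: [0,0,0,0,0,0,0,0,0,0,0,0,0,0,0,0,0,0,0,0,0,0,0,0,0,0,0,0,0,0,0,0,0,0,0,0]
  claw: 1
  squeeze: 20

```text
clock: 23.75
tcp_pos: [0.4049, -0.2058, -0.0303]
eef_rot: [-0.061, 0.06, 0.705, -0.704]
contact_force: [0.9, -0.4, -0.5]
width: 0.0559
```

>>> step_arm:
  steps: [0,-0.01,0,0,0,0,0,-0.03,0,0,0,0,0,-0.06,0,0,0,0,0,-0.09,0,0,0,0,0,-0.11,0,0,0,0,0,-0.12,0,0,0,0,0,-0.12,0,0,0,0]

```text
clock: 24.45
tcp_pos: [0.4058, -0.206, 0.091]
eef_rot: [-0.06, 0.06, 0.705, -0.704]
contact_force: [-0.1, -0.3, -0.6]
width: 0.0562
```

```bash
python3 - <<'E'
from h import *
a=np.radians(9.2);R=np.array([[np.cos(a),-np.sin(a)],[np.sin(a),np.cos(a)]])
p=np.array([.6096,.0045])+R@np.array([-.042,-.0575]); print(p)
plan((*p,0.085),99.2)
tipcheck(80.1,.028,"pics/tip18.png",(60,220,240,400))
E
```

```text
[ 0.57733345 -0.05897535]
tcp [ 0.4058 -0.206   0.091 ] F [-0.1 -0.3 -0.6] w 0.0562 t 24.45 j7 -1.05
jaw now -99.8 tilt y [ 0.     0.001 -1.   ] shift [-0.144   0.0061 -0.1741] rotvec deg [  0. -19.  -0.]
[ 0.4054 -0.2058  0.09  ] 0.05587593694651077
0 near [[318.8, 154.0], [312.9, 152.4]] crop [[227.0, 280.0]]
0.03 near [[319.8, 143.9], [313.8, 142.3]] crop [[230.0, 249.0]]
0.04 near [[320.2, 140.4], [314.1, 138.9]] crop [[231.0, 239.0]]
0.05 near [[320.6, 137.0], [314.5, 135.4]] crop [[233.0, 229.0]]
0.06 near [[320.9, 133.4], [314.8, 131.9]] crop [[234.0, 218.0]]
```

View pics/tip18.png

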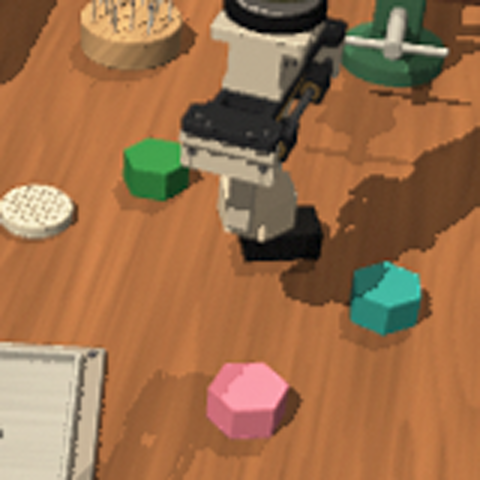

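Held at 56 mm, and charcoal and pink are untouched. I'll carry it to 42 mm in front of the right notch.

>>> step_arm:
  steps: [-0.013,0,-0.016,0,-1,0,-0.033,0,-0.04,0,-4,0,-0.053,0,-0.064,0,-7,0,-0.073,0,-0.088,0,-10,0,-0.093,0,-0.112,0,-13,0,-0.113,0,-0.136,0,-16,0,-0.133,0.003,-0.16,0,-18,0,-0.144,0.006,-0.174,0,-19,0,-0.144,0.006,-0.174,0,-19,0,-0.144,0.006,-0.174,0,-19,0]

```text
clock: 25.5
tcp_pos: [0.5753, -0.0597, 0.0824]
eef_rot: [0.055, -0.058, 0.705, -0.704]
contact_force: [0.7, -0.1, -2.0]
width: 0.0558
```

```bash
python3 - <<'E'
from h import *
plan((.5773,-.059,-0.015),99.2)
tipcheck(99.2,.028,"pics/tip19.png",(100,240,150,300))
E
```

```text
tcp [ 0.5753 -0.0597  0.0824] F [ 0.7 -0.1 -2. ] w 0.0558 t 25.5 j7 -1.15
jaw now -80.88 tilt y [-0.005  0.001 -1.   ] shift [-0.0025  0.0974 -0.0003] rotvec deg [ 0.1 -0.1  0.3]
[ 0.5752 -0.0602  0.0828] 0.0561958182628489
0 near [[240.5, 184.1], [233.9, 183.7]] crop [[349.0, 336.0]]
0.03 near [[240.2, 173.9], [233.5, 173.5]] crop [[347.0, 295.0]]
0.04 near [[240.1, 170.4], [233.3, 170.0]] crop [[347.0, 281.0]]
0.05 near [[240.0, 166.9], [233.2, 166.5]] crop [[346.0, 267.0]]
0.06 near [[239.9, 163.3], [233.0, 163.0]] crop [[346.0, 253.0]]
```

View pics/tip19.png

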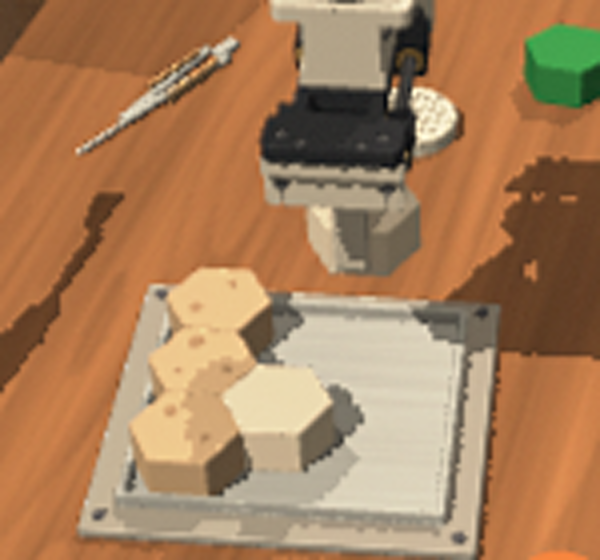

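>>> step_arm:
  steps: [-0.002,0.03,0,0,0,0,-0.002,0.06,0,0,0,0,-0.002,0.08,0,0,0,0,-0.002,0.09,0,0,0,0,-0.002,0.096,0,0,0,0,-0.002,0.099,0,0,0,0,-0.002,0.1,0,0,0,0,-0.002,0.1,0,0,0,0]

```text
clock: 26.35
tcp_pos: [0.5789, -0.0587, -0.0158]
eef_rot: [0.056, -0.057, 0.705, -0.704]
contact_force: [-0.0, 0.4, -0.6]
width: 0.0555
```

```bash
python3 - <<'E'
from h import *
tipcheck(99.2,.028,"pics/tip20.png",(120,250,150,300))
E
```

```text
[ 0.5789 -0.0587 -0.0158] 0.0562597903222349
0 near [[239.9, 215.2], [233.7, 214.8]] crop [[347.0, 380.0]]
0.03 near [[239.6, 206.1], [233.2, 205.8]] crop [[346.0, 344.0]]
0.04 near [[239.4, 203.1], [233.1, 202.7]] crop [[345.0, 331.0]]
0.05 near [[239.3, 199.9], [232.9, 199.6]] crop [[344.0, 319.0]]
0.06 near [[239.2, 196.8], [232.8, 196.4]] crop [[344.0, 306.0]]
```

View pics/tip20.png

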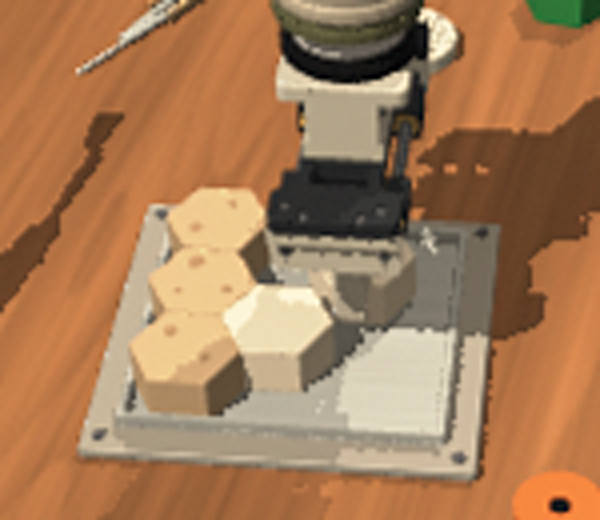

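>>> step_arm:
  steps: [0,0.002,0,0,0,0,0,0.0035,0,0,0,0,0,0.0035,0,0,0,0]

```text
clock: 26.7
tcp_pos: [0.5789, -0.0585, -0.0193]
eef_rot: [0.056, -0.057, 0.705, -0.704]
contact_force: [-0.9, 0.5, 6.0]
width: 0.0561
```

>>> step_arm:
  steps: [0,0,0,0,0,0,0,0,0,0,0,0,0,0,0,0,0,0,0,0,0,0,0,0,0,-0.01,0,0,0,0,0,-0.03,0,0,0,0,0,-0.06,0,0,0,0,0,-0.07,0,0,0,0,0.01,-0.07,0,0,0,0,0.03,-0.07,0,0,0,0,0.05,-0.07,0,0,0,0,0.058,-0.07,0,0,0,0,0.058,-0.07,0,0,0,0]
  claw: 0.3

```text
clock: 28.0
tcp_pos: [0.5197, -0.0682, 0.0497]
eef_rot: [0.055, -0.058, 0.705, -0.704]
contact_force: [0.5, 0.8, 0.2]
width: 0.0654
```

```bash
python3 - <<'E'
from h import *
a=np.radians(9.2);R=np.array([[np.cos(a),-np.sin(a)],[np.sin(a),np.cos(a)]])
p=np.array([.578,-.059])+R@np.array([-.056,0]); plan((*p,-.015),99.2)
tipcheck(99.2,.028,"pics/tip21.png",(100,250,150,310))
E
```

```text
tcp [ 0.5197 -0.0682  0.0497] F [0.5 0.8 0.2] w 0.0654 t 28.0 j7 -1.1
jaw now -80.87 tilt y [-0.004  0.001 -1.   ] shift [-0.0032  0.0647  0.0003] rotvec deg [ 0.1 -0.1  0.2]
[ 0.5212 -0.068   0.0498] 0.0647343480731978
0 near [[264.5, 196.5], [258.0, 196.1]] crop [[445.0, 385.0]]
0.03 near [[264.6, 186.7], [257.9, 186.4]] crop [[445.0, 346.0]]
0.04 near [[264.6, 183.4], [257.9, 183.0]] crop [[445.0, 333.0]]
0.05 near [[264.7, 180.0], [257.9, 179.6]] crop [[445.0, 319.0]]
0.06 near [[264.7, 176.6], [257.9, 176.2]] crop [[445.0, 306.0]]
```

View pics/tip21.png

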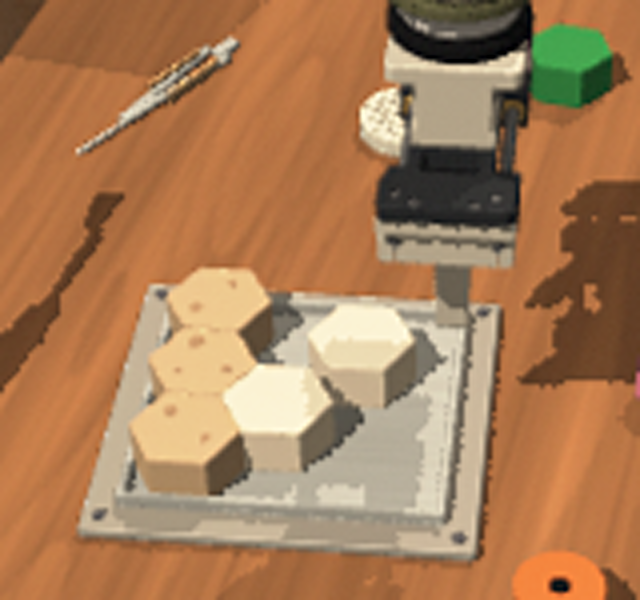

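fresh_b is down in front of the right notch, aligned and flat, and the rest is unchanged. Now I'll narrow the fingers to about 28 mm, lower them to straddle its front corner, and push it home.

>>> step_arm:
  steps: [0,0,0,0,0,0,0,0,0,0,0,0,0,0,0,0,0,0,0,0.02,0,0,0,0,0,0.04,0,0,0,0,0,0.055,0,0,0,0,0,0.064,0,0,0,0,0,0.064,0,0,0,0]
  claw: 0.7

```text
clock: 28.85
tcp_pos: [0.5208, -0.0679, -0.0149]
eef_rot: [0.055, -0.058, 0.705, -0.704]
contact_force: [-0.6, 0.4, 0.9]
width: 0.0283
```

```bash
python3 - <<'E'
from h import *
plan((.5773-.042,-.0657,-.015),99.2)
tipcheck(99.2,.014,"pics/tip22.png",(100,250,150,310))
E
```

```text
tcp [ 0.5208 -0.0679 -0.0149] F [-0.6  0.4  0.9] w 0.0283 t 28.85 j7 -1.07
jaw now -80.83 tilt y [-0.004  0.001 -1.   ] shift [-0.0147  0.0001  0.0002] rotvec deg [ 0.1 -0.   0.2]
[ 0.5211 -0.0679 -0.0142] 0.027914839523855928
0 near [[264.7, 212.1], [258.5, 211.7]] crop [[446.0, 448.0]]
0.03 near [[264.8, 203.1], [258.5, 202.7]] crop [[447.0, 411.0]]
0.04 near [[264.9, 200.0], [258.5, 199.6]] crop [[447.0, 399.0]]
0.05 near [[264.9, 196.9], [258.5, 196.5]] crop [[447.0, 387.0]]
0.06 near [[264.9, 193.7], [258.5, 193.3]] crop [[447.0, 374.0]]
```

View pics/tip22.png

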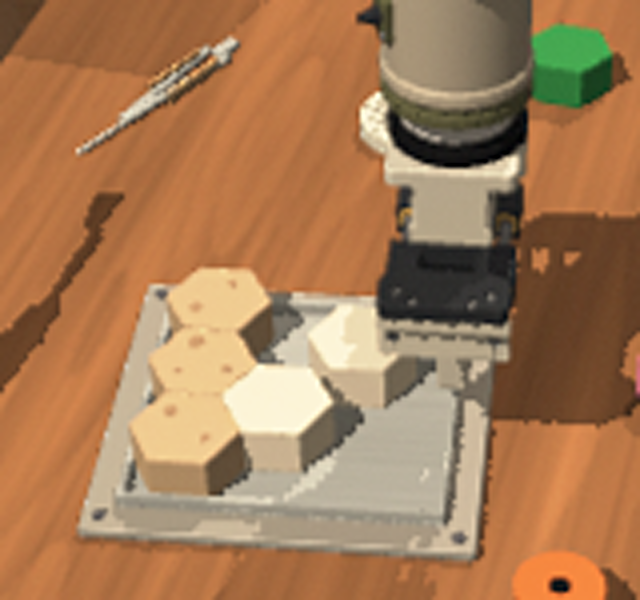

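>>> step_arm:
  steps: [-0.004,0,0,0,0,0,-0.008,0,0,0,0,0,-0.012,0,0,0,0,0,-0.016,0,0,0,0,0,-0.019,0,0,0,0,0,-0.022,0,0,0,0,0,-0.025,0,0,0,0,0,-0.028,0,0,0,0,0,-0.031,0,0,0,0,0,-0.034,0,0,0,0,0,-0.037,0,0,0,0,0,-0.04,0,0,0,0,0]

```text
clock: 30.1
tcp_pos: [0.5609, -0.0615, -0.014]
eef_rot: [0.056, -0.057, 0.705, -0.704]
contact_force: [-1.2, -0.3, 0.4]
width: 0.0279
```

```bash
python3 - <<'E'
from h import *
plan((.5873,-.0559,-.015),99.2)
tipcheck(99.2,.014,"pics/tip23.png",(100,250,150,310))
E
```

```text
tcp [ 0.5609 -0.0615 -0.014 ] F [-1.2 -0.3  0.4] w 0.0279 t 30.1 j7 -1.09
jaw now -80.83 tilt y [-0.002  0.001 -1.   ] shift [-0.0269  0.001  -0.0013] rotvec deg [ 0.1 -0.   0.1]
[ 0.5616 -0.0613 -0.014 ] 0.02769257443825841
0 near [[247.7, 211.0], [241.5, 210.6]] crop [[379.0, 443.0]]
0.03 near [[247.5, 202.0], [241.2, 201.6]] crop [[378.0, 407.0]]
0.04 near [[247.5, 198.9], [241.1, 198.5]] crop [[377.0, 395.0]]
0.05 near [[247.4, 195.8], [241.0, 195.4]] crop [[377.0, 382.0]]
0.06 near [[247.4, 192.6], [240.9, 192.2]] crop [[377.0, 370.0]]
```

View pics/tip23.png

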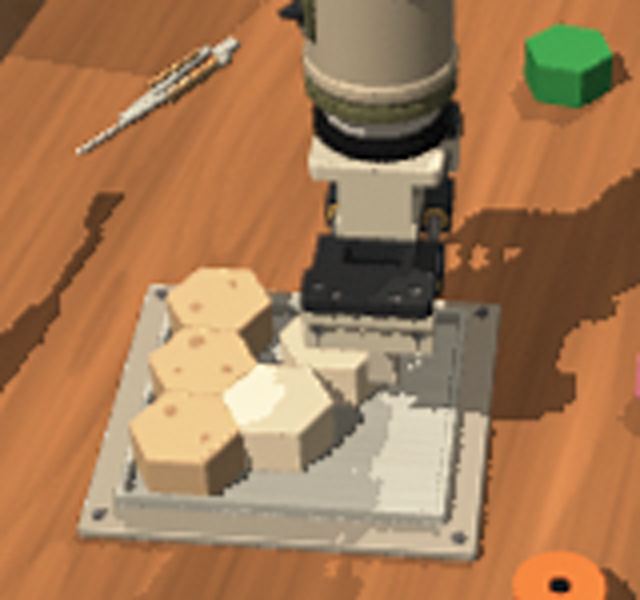

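It slides straight (1 N). I'll continue 20 mm.

>>> step_arm:
  steps: [-0.002,0,0,0,0,0,-0.004,0,0,0,0,0,-0.006,0,0,0,0,0,-0.008,0,0,0,0,0,-0.01,0,0,0,0,0,-0.012,0,0,0,0,0,-0.014,0,0,0,0,0,-0.016,0,0,0,0,0,-0.018,0,0,0,0,0,-0.02,0,0,0,0,0]

```text
clock: 31.15
tcp_pos: [0.5806, -0.0583, -0.014]
eef_rot: [0.056, -0.057, 0.705, -0.704]
contact_force: [-0.5, 0.2, 0.9]
width: 0.0282
```

```bash
python3 - <<'E'
from h import *
tipcheck(99.2,.014,"pics/tip24.png",(100,250,150,310))
E
```

```text
[ 0.5811 -0.0582 -0.014 ] 0.0279405032088167
0 near [[239.6, 210.5], [233.4, 210.1]] crop [[346.0, 441.0]]
0.03 near [[239.3, 201.5], [233.0, 201.1]] crop [[344.0, 405.0]]
0.04 near [[239.1, 198.4], [232.8, 198.0]] crop [[344.0, 393.0]]
0.05 near [[239.0, 195.3], [232.7, 194.9]] crop [[343.0, 380.0]]
0.06 near [[238.9, 192.1], [232.5, 191.7]] crop [[343.0, 368.0]]
```

View pics/tip24.png

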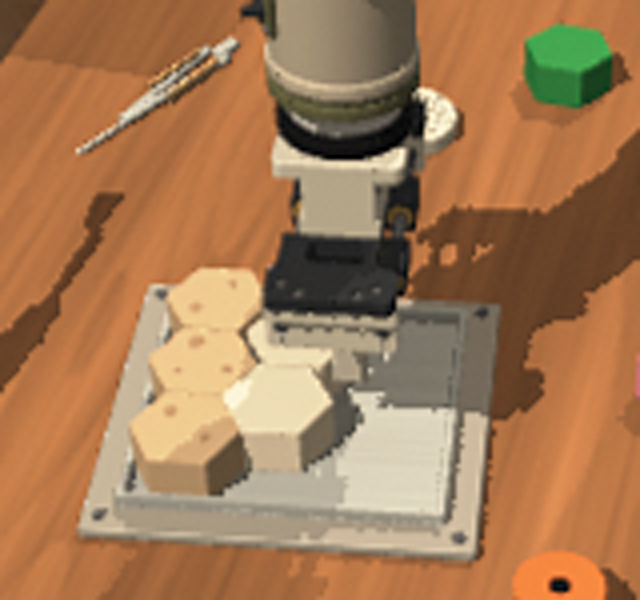

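Nearly there. I'll take the remaining few mm in small, force-watched steps.

>>> step_arm:
  steps: [-0.001,0,0,0,0,0,-0.002,0,0,0,0,0,-0.003,0,0,0,0,0,-0.004,0,0,0,0,0,-0.004,0,0,0,0,0]

```text
clock: 31.7
tcp_pos: [0.5846, -0.0576, -0.014]
eef_rot: [0.056, -0.057, 0.705, -0.704]
contact_force: [-0.8, -0.3, 0.9]
width: 0.0278
```

>>> step_arm:
  steps: [-0.0005,0,0,0,0,0,-0.001,0,0,0,0,0,-0.0015,0,0,0,0,0,-0.002,0,0,0,0,0,-0.002,0,0,0,0,0]

```text
clock: 32.2
tcp_pos: [0.5862, -0.0573, -0.014]
eef_rot: [0.056, -0.057, 0.705, -0.704]
contact_force: [-1.7, 0.8, 1.5]
width: 0.0281
```

>>> step_arm:
  steps: [-0.0005,0,0,0,0,0,-0.001,0,0,0,0,0,-0.0015,0,0,0,0,0,-0.0015,0,0,0,0,0]

```text
clock: 32.6
tcp_pos: [0.5866, -0.0573, -0.0141]
eef_rot: [0.055, -0.058, 0.705, -0.704]
contact_force: [-5.0, -0.8, 4.0]
width: 0.0279
```

>>> step_arm:
  steps: [-0.0005,0,0,0,0,0,-0.001,0,0,0,0,0,-0.0015,0,0,0,0,0,-0.0015,0,0,0,0,0]

```text
clock: 33.0
tcp_pos: [0.5867, -0.0572, -0.0142]
eef_rot: [0.054, -0.059, 0.706, -0.704]
contact_force: [-8.9, -2.2, 6.0]
width: 0.0278
```

```bash
python3 - <<'E'
from h import *
tipcheck(99.2,.014,"pics/tip25.png",(140,240,150,270))
E
```

```text
[ 0.5867 -0.0572 -0.0142] 0.028198020377807928
0 near [[237.2, 210.5], [231.0, 210.1]] crop [[505.0, 422.0]]
0.03 near [[236.9, 201.4], [230.6, 201.1]] crop [[502.0, 368.0]]
0.04 near [[236.7, 198.4], [230.4, 198.0]] crop [[501.0, 349.0]]
0.05 near [[236.6, 195.2], [230.2, 194.9]] crop [[500.0, 330.0]]
0.06 near [[236.5, 192.1], [230.1, 191.7]] crop [[500.0, 311.0]]
```

View pics/tip25.png

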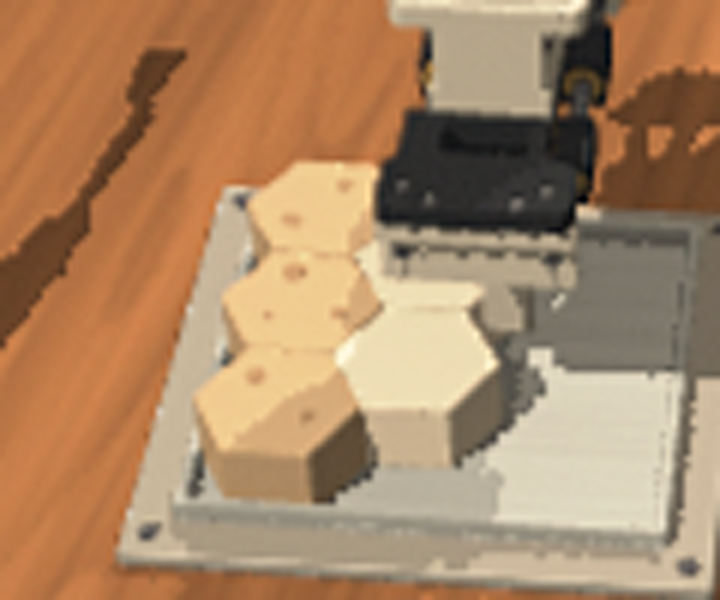

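9 N reaction and no more travel, so it's seated. I'll back off, lift clear and measure all the bricks.

>>> step_arm:
  steps: [0.004,0,0,0,0,0,0.015,0,0,0,0,0,0.03,-0.01,0,0,0,0,0.04,-0.03,0,0,0,0,0.05,-0.06,0,0,0,0,0.06,-0.1,0.03,0,0,0,0.06,-0.13,0.08,0,0,0,0.06,-0.15,0.13,0,0,0,0.06,-0.16,0.18,0,0,0,0.06,-0.16,0.23,0,0,0,0.06,-0.16,0.28,0,0,0,0.06,-0.16,0.3,0,0,0,0.06,-0.16,0.3,0,0,0]

```text
clock: 34.35
tcp_pos: [0.5764, -0.3691, 0.1463]
eef_rot: [-0.054, 0.055, -0.704, 0.706]
contact_force: [0.2, 0.6, -0.1]
width: 0.0275
```

```bash
python3 - <<'E'
from h import *
d=get_image("top"); s=get_image("side"); print(state()["clock"])
cv2.imwrite("pics/fin_t.png",cv2.resize(d["color"][125:225,245:345,::-1],None,fx=6,fy=6,interpolation=cv2.INTER_CUBIC))
cv2.imwrite("pics/fin_s.png",cv2.resize(s["color"][140:260,160:290,::-1],None,fx=5,fy=5,interpolation=cv2.INTER_CUBIC))
E
```

```text
34.45
```

View pics/fin_t.png

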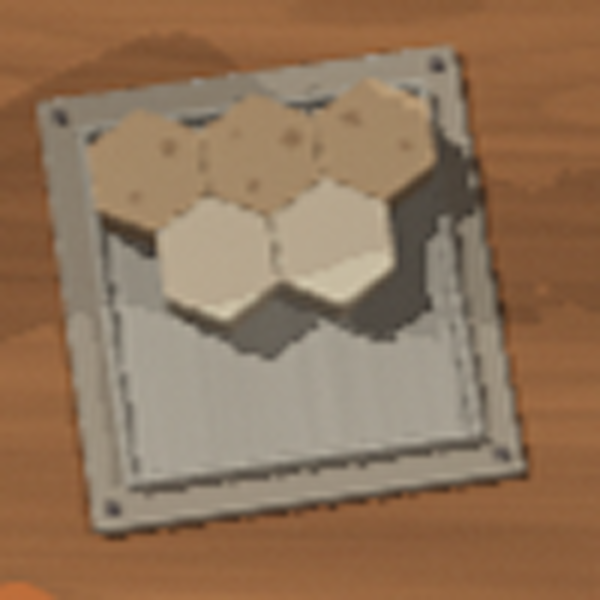

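View pics/fin_s.png

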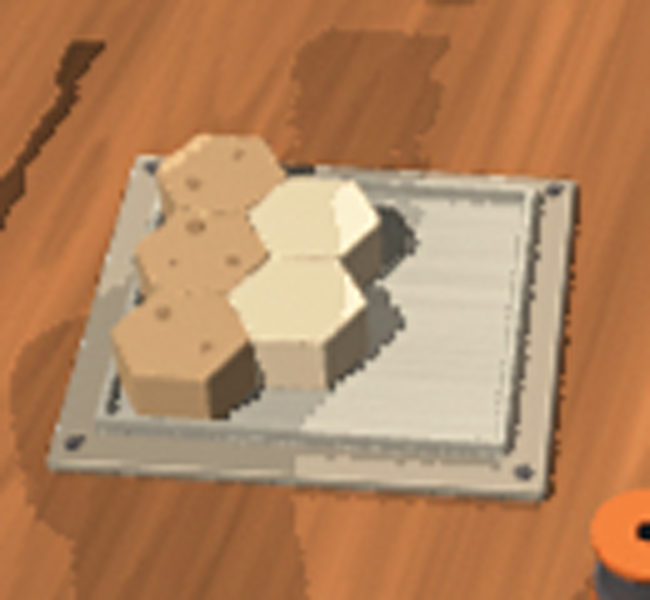

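Both views show the five bricks nested with hairline seams: top-crop row at (150,170),(260,155),(375,140), fresh at (217,258),(335,240). A numeric check of the extents follows.

```bash
python3 - <<'E'
from h import *
from scipy import ndimage
d=get_image("top"); s=get_image("side")
# clicked corner pixels in fin_t (top faces)
C={"fa":[(212,197),(272,225),(278,283),(226,320),(166,294),(160,234)],"fb":[(330,180),(388,208),(394,266),(342,303),(282,278),(276,222)],
"rl":[(138,110),(203,138),(207,196),(158,229),(98,207),(90,150)],"rm":[(255,95),(315,122),(320,180),(268,213),(210,192),(204,136)],"rr":[(370,80),(430,108),(436,166),(384,200),(324,178),(318,121)]}
cen={k:toworld(d,np.array(v)/6+[245,125]-.42,.043)[:,:2].mean(0) for k,v in C.items()}
H=np.array([.604,-.0255]);a=np.radians(9.2);R=np.array([[np.cos(a),-np.sin(a)],[np.sin(a),np.cos(a)]])
for k,v in cen.items(): print(k,v.round(4),"hearth",(R.T@(v-H)*1e3).round(1))
for a_,b in ["fa rl".split(),"fa rm".split(),"fb rm".split(),"fb rr".split(),"fa fb".split(),"rl rm".split(),"rm rr".split()]: print(a_,b,(np.hypot(*(cen[a_]-cen[b]))*1e3).round(1))
# independent: cream blob extents
for n,I,p0 in(("top",d,(291,166)),("side",s,(222,190))):
    for lo,hi in (((14,20,110),(30,72,255)),):
        for c in contours(I,lo,hi):
            if np.abs(c.mean(0)-p0).max()<12: print(n,cv2.minAreaRect((toworld(I,c,.043)[:,:2]*1e3).astype(np.float32)))
cv2.imwrite("pics/fin_all.png",cv2.resize(d["color"][:,:,::-1],(780,585)))
E
```

```text
fa [0.6084 0.0037] hearth [ 9.  28.2]
fb [ 0.6175 -0.0529] hearth [  8.9 -29.2]
rl [0.652 0.039] hearth [57.7 56. ]
rm [ 0.6608 -0.0163] hearth [57.5 -0. ]
rr [ 0.6691 -0.0727] hearth [ 56.7 -57. ]
fa rl 56.1
fa rm 56.1
fb rm 56.7
fb rr 55.3
fa fb 57.4
rl rm 56.0
rm rr 57.0
top ((596.2310791015625, -25.054092407226562), (217.96510314941406, 208.90341186523438), 9.247090339660645)
```

View pics/fin_all.png

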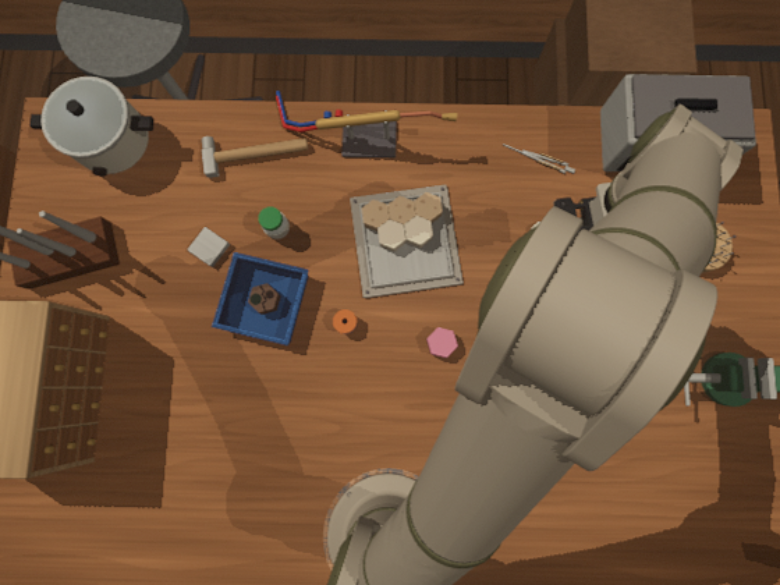

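All seven neighbour distances come out at 55.3–57.4 mm (limit 58.5). The row-to-row pitch is 48.4 mm against the ideal 48.5, and the worn brick lies in the tub. I'm handing in.

```bash
python3 - <<'E'
from bench import *
print(job_done())
E
```

```text
the job is handed in; nothing more can be done
None
```

The hearth is relined and handed in at about 34.5 s. The cracked brick is in the blue tub. One fresh brick was slid straight into the left notch; the other was set down in front of the right notch and pushed home until the reaction force reached about 9 N.

**Last checks:**
- **Packing:** All seven neighbouring centre distances measured 55.3–57.4 mm against the 58.5 mm limit. They come from corners I read by eye off the enlarged top picture, so trust them to about 1 mm. The largest, 57.4 mm, was between the two fresh bricks.
- **Back row:** The three bricks sit at hearth x of about 57 mm, still up against the back lip. Both pictures show hairline seams and all five bricks lying flat.
- **Bystanders:** The jar, spool and steel block look unmoved in the last picture. The arm hid the charcoal and honeycomb block there; they looked undisturbed the last time they were in view.

**What failed or disagreed:**
- The reported tool height read about 45 mm too low. My first grasp therefore closed on air above the cracked brick. I measured the offset from the side camera, and from the grip and floor contacts, and corrected for it.
- The two cameras disagreed by about 2 mm in x.
- A blob check on the pair of fresh bricks failed because it picked up the tray instead. The distances above have no independent second measurement.

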